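# Clear the bench after the pipetting practical

## Robot

A 6-joint arm with a two-finger parallel gripper is mounted at the origin on the work surface. World frame = base frame: x ahead of the robot, y to its left, z up, the work surface at z = 0. Lengths are in mm, angles in rad, forces in N, time in s.
With the tool pointing down it reaches from about 275 to 750 mm from the base axis. Payload 10.2 kg.
Tool frame: the origin (TCP) lies midway between the tips of the shut fingers; the grasp point (between the pads) lies 19 mm behind it; z points along the fingers, y is the line along which they close (so a half turn about z gives the same grasp; the last joint's range is limited). The gripper opens to 88 mm and grips with 3 to 60 N. Pads are 18 mm wide; open, the fingers measure 123 mm over their backs; the gripper's body (75 mm by 187 mm) begins 45 mm behind the grasp point.
Start: joints at [-1.362, 0.313, 1.498, -0, 1.331, -0.223], TCP at [219.704, -476.824, 238.72] pointing down, gripper open.
Joint ranges: [-2.94, 2.94], [-0.97, 2.17], [0.19, 2.56], [-1.23, 4.37], [0.02, 3.11], [-2.88, 2.88]. Speed limits (rad/s): [2.39, 2.39, 3.01, 3.14, 3.14, 3.14].

## Interface

Orientations are given as a unit quaternion [w, x, y, z].
In Python, from station import env, imaging gives the robot as it stands.
- The arm moves only by the tool servo_tool, never from a script. Its argument "steps" is a list of rows, each an object with "offset": the shift along the tool's x, y, z in cm, a list of three; "yaw": the turn about the tool's z in rad; "hand": the opening, from 0 (shut) to 1 (fully open). A call has 1 to 12 rows; each row is the pose to reach, as a shift and turn from the pose commanded when the call began, along the tool's axes at that moment; what a row does not reach only later rows make up. A row lasts 1/12 s, in which the tool goes at most 41.7 mm and 7.16 degrees, less where a joint would pass 70% of its speed; a pose out of reach is approached as far as the arm can. A call with a gripper value outside its range is refused whole. The fingers move at their own pace and stop on an object; "force" is the grip in N (left out, the last holds). Time passes only in rows, so rows that repeat a pose let the fingers close. It gives the time, the measured TCP pose, the force, the opening and the grip force at its end, in the units of the state.
- env.get_obs(): the state, without advancing time (a new reading comes with each control period).
- imaging.get_image(name): name is "side" or "top" or "wrist"; returns the picture (384x512x3 uint8, blue, green, red); there is no depth.
- imaging.camera_params(name): a dict with "fx", "fy", "cx", "cy" (pixels), "dist_coeffs" ([k1, k2, p1, p2, k3] as OpenCV has them; the pictures are not rectified), "extrinsics" (4x4, takes a point from camera to world coordinates); the wrist camera has in their place "T_tool_cam" (4x4, takes a point from camera to tool coordinates, whose origin is the TCP and whose axes are the flange's). Camera axes: x right, y up, looking along -z (the intrinsics and any distortion apply to the point x, -y, -z); pixel columns grow to the right and rows downward; lengths in mm; the calibration is good to about 2 mm. A picture is of the moment at which its call begins: read the wrist's pose just before it. camera_params takes no time and is no camera call.
- env.finish_job(): hands the job in; it is judged then, once.
The state is a dict: "clock": time; "q": joint angles; "qd": joint speeds; "joint_efforts": joint torques, N m; "tool_pos": TCP position; "eef_rot": TCP orientation; "ft_force": force on the tool from outside, world axes, zero at the start; "wrist_torque": the same for the moment, N m; "gripper_width": opening from 0.0 (shut) to 1.0 (fully open); "grip_force": force on a finger pad.
Only numpy, scipy, OpenCV 4.12 (cv2) and the standard library are available. Lean on these libraries where they do the work, as an engineer would, in place of code of your own. Each camera call takes 0.05 s, during which the arm holds its last target. There are 200 camera calls.

## Task

Clear up after the pipetting class: pull the drawer fully open, stand all the full blue tip packs upright next to each other on its floor, let go of them and then slide the drawer fully shut. Also drop every used orange tip rack into the black crate and set each aluminium block down into the dock of its own colour, flat on the dock's floor; these may be done at any time. Leave the flask and the bowl where they are.

Things in the scene. Friction and masses are not known exactly. Their poses are not given: they have to be found in the camera images.
- pack1: Full pack of pipette tips: box 80 x 44 x 35 mm, white below with a blue lid and blue rib, about 0.16 kg. On top is a grip rib 14 wide (y), 44 long (x), 25 high, from 35 to 60 above the underside, to be pinched across its 14 mm from above (pads just clear of the box top). Origin: centre of the underside; x along its length, z up. May be absent.
- pack2: Full pack of pipette tips: box 80 x 44 x 35 mm, white below with a blue lid and blue rib, about 0.16 kg. On top is a grip rib 14 wide (y), 44 long (x), 25 high, from 35 to 60 above the underside, to be pinched across its 14 mm from above (pads just clear of the box top). Origin: centre of the underside; x along its length, z up. May be absent.
- pack3: Full pack of pipette tips: box 80 x 44 x 35 mm, white below with a blue lid and blue rib, about 0.16 kg. On top is a grip rib 14 wide (y), 44 long (x), 25 high, from 35 to 60 above the underside, to be pinched across its 14 mm from above (pads just clear of the box top). Origin: centre of the underside; x along its length, z up. May be absent.
- rack1: Used, empty tip rack: orange box 80 x 44 x 35 mm with two rows of dark holes on top, about 0.09 kg. On top is a grip rib 14 wide (y), 44 long (x), 25 high, from 35 to 60 above the underside, to be pinched across its 14 mm from above (pads just clear of the box top). Origin: centre of the underside; x along its length, z up. May be absent.
- rack2: Used, empty tip rack: orange box 80 x 44 x 35 mm with two rows of dark holes on top, about 0.09 kg. On top is a grip rib 14 wide (y), 44 long (x), 25 high, from 35 to 60 above the underside, to be pinched across its 14 mm from above (pads just clear of the box top). Origin: centre of the underside; x along its length, z up. May be absent.
- block_red: Aluminium heating-block insert with a red rib and red band: 70 x 40 x 35 mm, about 0.28 kg. On top is a grip rib 14 wide (y), 44 long (x), 25 high, from 35 to 60 above the underside, to be pinched across its 14 mm from above (pads just clear of the box top). Origin: centre of the underside; x along its length, z up. May be absent.
- block_green: Aluminium heating-block insert with a green rib and green band: 70 x 40 x 35 mm, about 0.28 kg. On top is a grip rib 14 wide (y), 44 long (x), 25 high, from 35 to 60 above the underside, to be pinched across its 14 mm from above (pads just clear of the box top). Origin: centre of the underside; x along its length, z up. May be absent.
- dock_red_in (a point): Centre of the inner floor of the red dock, a fixed shallow open tray: outside 92 x 62 mm, 18 high; recess 80 x 50 mm, 12 deep, floor 6 above the bench. x along the long side, z up. Home of the red block.
- dock_green_in (a point): Centre of the inner floor of the green dock, a fixed shallow open tray: outside 92 x 62 mm, 18 high; recess 80 x 50 mm, 12 deep, floor 6 above the bench. x along the long side, z up. Home of the green block.
- dock_yellow_in (a point): Centre of the inner floor of the yellow dock, a fixed shallow open tray: outside 92 x 62 mm, 18 high; recess 80 x 50 mm, 12 deep, floor 6 above the bench. x along the long side, z up. Its block is out on loan: it stays empty.
- crate_in (a point): Centre of the inner floor of the black collection crate (fixed, open on top): outside 200 (x) x 160 (y) x 80 mm high, walls and floor 6 mm; z up.
- drawer (a joint): Opening of the drawer in m: 0 shut (front panel against the grey unit), 0.14 fully open at its stop. It slides freely (about 2 N) and stays where it is left. It starts shut or a little ajar.
- drawer_floor (a point): Centre of the drawer's inner floor; moves with it. x points into the unit (it opens along -x), y across, z up. Inside 160 (x) x 190 (y) mm, side walls 36 above this floor; white front panel from x = -98 to -86 mm, 228 wide, top 83 above this floor. Fully open, the floor is clear from x = -80 to +54 mm: room for three packs side by side across y, lengths along x.
- cabinet: Grey drawer unit, fixed: 200 deep with the shut drawer's front, 232 wide, 104 high; the drawer, floor 18 mm above the bench, is its only one. Origin: centre of the underside; x points away from the drawer's front, z up. Inside, its roof clears a pack standing in the drawer by 16 mm, but not one lying on another.
- drawer_handle (a point): Middle of the drawer's pull: a dark steel bar 12 mm thick, 100 long across the drawer (y), 45 mm clear of the front panel's face (to the bar's centre), 74 mm above the bench, 30 below the unit's top; moves with the drawer, axes as drawer_floor. Can be pinched from above, fingers closing along x.
- flask: Bystander: clear conical glass flask, 82 wide, 120 high, beyond the docks. Origin: centre of its underside.
- bowl: Bystander: white ceramic bowl, 100 across, 50 high. Origin: centre of its underside.
There are look-alikes about, which are no part of the job. What is shaped like the pack3 but pink is not meant. What is shaped like the part that bears dock_green_in but turquoise is not meant.

How it is judged:
By the outcome, as a careful person would: the job done as asked, in the order asked, and still so for the second after the job is handed in, with the robot touching nothing.
Of pack1, pack2, pack3 only 2 to 3 are there at a start; the rules pass over those that are not, and their reading is None.
Of rack1, rack2, block_red, block_green only 3 to 4 are there at a start; the rules pass over those that are not, and their reading is None.
At some moment in a run one of pack1, pack2, pack3, rack1, rack2, block_red, block_green may be knocked a few centimetres aside while the robot is not near it.
It also fails if it takes over 210 s, if anything falls off the work surface, if the arm or the gripper's body presses on something with over 40 N, if the wrist force passes 120 N, or if a joint passes its speed limit or range.

## Working session

There is one attempt and no reset: what is moved stays moved. The work goes in short steps, Python scripts to look and compute and a tool call to move; the robot and the scene stay as the last step left them, time stands still between calls to the robot, and variables do not carry over. Pictures are saved under pics/ and viewed, at most 14 in all, crops included, and the job is handed in when it is done.

Besides the shell and the picture viewer there is one more tool, called after "Call:" in YAML: its name, and indented under it one key for each argument. servo_tool: Moves the arm, as the interface text tells. Its arguments: {"type":"object","properties":{"steps":{"type":"array","items":{"type":"object","properties":{"offset":{"type":"array","items":{"type":"number"}},"yaw":{"type":"number"},"hand":{"type":"number"}}}},"force":{"type":"number"}},"required":["steps"]}

```bash
ls; mkdir -p pics; python3 - <<'E'
from station import env, imaging
import cv2
o=env.get_obs(); print(o['clock'],o['tool_pos'],o['eef_rot'],o['gripper_width'])
for n in ('top','side'):
    im=imaging.get_image(n); cv2.imwrite(f'pics/{n}0.png',cv2.resize(im,(800,600),interpolation=cv2.INTER_CUBIC)); cv2.imwrite(f'pics/{n}0raw.png',im)
    p=imaging.camera_params(n); print(n,p)
print(imaging.camera_params('wrist'))
E
```

```text
pics
0.0 [ 219.64794381 -476.5618503   238.15241861] [-6.64760565e-04  9.76779546e-01  2.14245834e-01 -7.48077027e-06] 0.9985784928662865
top {'fx': 467.83464824762297, 'fy': 467.83464824762297, 'cx': 258.4914409139236, 'cy': 187.85037840291088, 'dist_coeffs': array([-0.04633827,  0.        ,  0.        ,  0.        ,  0.        ]), 'extrinsics': array([[-1.58629953e-02,  9.93773572e-01, -1.10283516e-01,
         3.38680756e+02],
       [-9.99724485e-01, -1.38553687e-02,  1.89468537e-02,
         8.89532082e+00],
       [ 1.73008637e-02,  1.10553685e-01,  9.93719559e-01,
         1.46025741e+03],
       [ 0.00000000e+00,  0.00000000e+00,  0.00000000e+00,
         1.00000000e+00]])}
side {'fx': 492.11414291138095, 'fy': 492.11414291138095, 'cx': 253.54693425028688, 'cy': 191.94971893951575, 'dist_coeffs': array([-0.12738579,  0.        ,  0.        ,  0.        ,  0.        ]), 'extrinsics': array([[ 9.98462219e-01,  3.25674781e-02, -4.48615186e-02,
         4.33029071e+02],
       [-5.50681327e-02,  4.89549233e-01, -8.70235054e-01,
        -1.26042991e+03],
       [-6.37943901e-03,  8.71367263e-01,  4.90589844e-01,
         7.63668052e+02],
       [ 0.00000000e+00,  0.00000000e+00,  0.00000000e+00,
         1.00000000e+00]])}
{'fx': 293.8840796649516, 'fy': 293.8840796649516, 'cx': 256.38581282542503, 'cy': 190.9753798974607, 'dist_coeffs': array([0.01605831, 0.        , 0.        , 0.        , 0.        ]), 'T_tool_cam': array([[-1.59302858e-03,  9.59316911e-01,  2.82326986e-01,
         7.27529823e+01],
       [ 9.99998501e-01,  1.33653838e-03,  1.10107193e-03,
        -4.23996091e-01],
       [ 6.78936068e-04,  2.82328317e-01, -9.59317602e-01,
        -1.46918200e+02],
       [ 0.00000000e+00,  0.00000000e+00,  0.00000000e+00,
         1.00000000e+00]])}
```

View pics/top0.png

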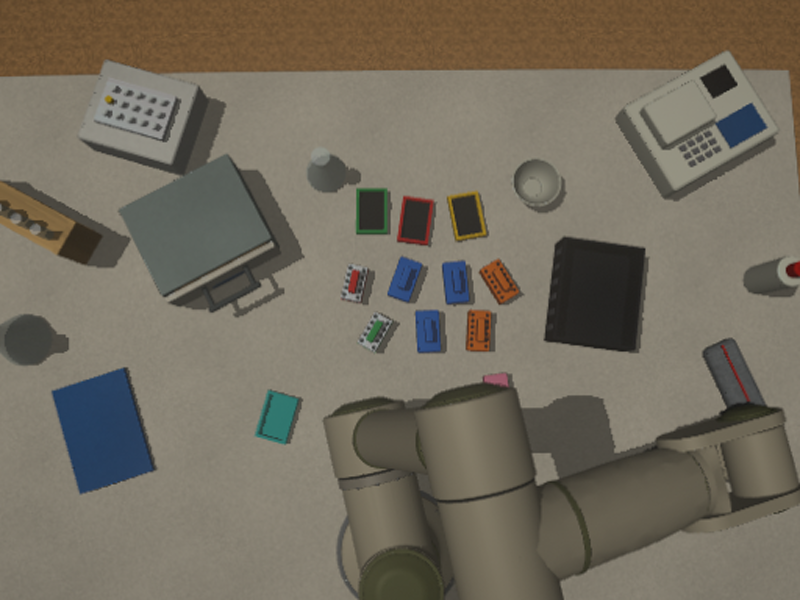

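View pics/side0.png

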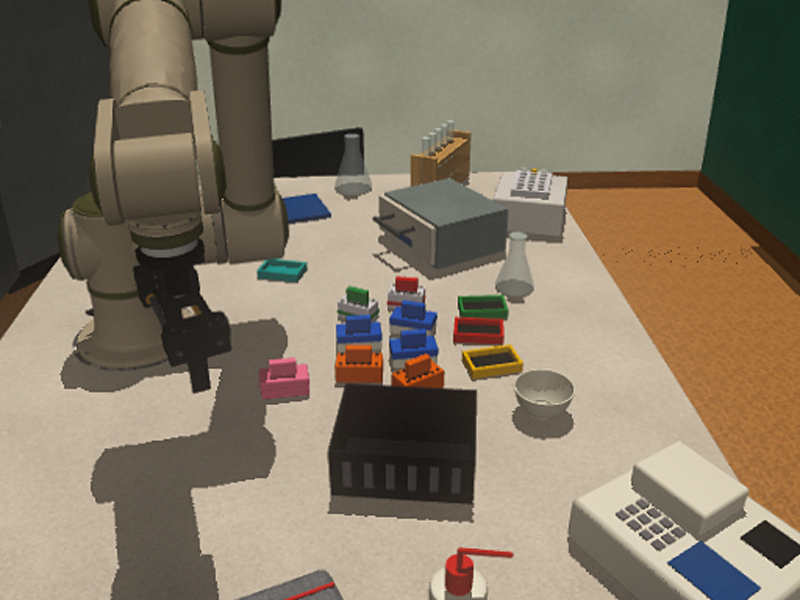

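Both pictures show all seven items. In the top view (800 px scale) the red block is at (354,283) and the green at (377,331). The packs are at (406,279), (456,283) and (429,331), and the racks at (499,281) and (479,330). The docks are at (373,211) green, (416,220) red and (467,216) yellow. The crate is at (597,293) and the handle at about (232,290).

```bash
cat > h.py <<'E'
import numpy as np, cv2
from scipy.spatial.transform import Rotation as R
from station import env, imaging
def pose(o=None):
    o=o or env.get_obs(); T=np.eye(4); T[:3,:3]=R.from_quat(o['eef_rot'],scalar_first=True).as_matrix(); T[:3,3]=o['tool_pos']; return T
def cam(n,T=None):
    p=imaging.camera_params(n); K=np.array([[p['fx'],0,p['cx']],[0,p['fy'],p['cy']],[0,0,1]])
    E=p['extrinsics'] if n!='wrist' else T@p['T_tool_cam']
    return K,p['dist_coeffs'],E@np.diag([1,-1,-1,1])   # cv camera -> world
def ray(c,px):
    u=cv2.undistortPoints(np.float64(px).reshape(-1,1,2),c[0],c[1])[:,0]
    return c[2][:3,3],np.c_[u,np.ones(len(u))]@c[2][:3,:3].T
def onz(c,px,z):
    o,d=ray(c,px); return o+d*((z-o[2])/d[:,2])[:,None]
def proj(c,P):
    M=np.linalg.inv(c[2]); return cv2.projectPoints(np.float64(P).reshape(-1,1,3),cv2.Rodrigues(M[:3,:3])[0],M[:3,3],c[0],c[1])[0][:,0]
def tri(cs,pxs):   # one point seen in several views
    A=np.zeros((3,3));b=np.zeros(3)
    for c,p in zip(cs,pxs):
        o,d=ray(c,p);d=d[0]/np.linalg.norm(d[0]);Q=np.eye(3)-np.outer(d,d);A+=Q;b+=Q@o
    return np.linalg.solve(A,b)
def plan(x,y,z,ang=None):
    """tool-frame offset (cm) and yaw so TCP gets to xyz with tool y (finger) axis at world angle ang"""
    T=pose(); d=T[:3,:3].T@(np.array([x,y,z])-T[:3,3])/10
    w=0
    if ang is not None:
        a=np.arctan2(T[1,1],T[0,1]); w=-((ang-a+np.pi/2)%np.pi-np.pi/2)
    return d.round(2),round(float(w),3)
def snap(name):
    T=pose(); im=imaging.get_image('wrist'); cv2.imwrite(f'pics/{name}.png',im); np.save(f'pics/{name}.npy',T); return cam('wrist',T),im
E
python3 - <<'E'
from h import *
c=cam('top')
for n,p,z in [('red',(354,283),60),('green',(377,331),60),('p',(406,279),60),('p',(456,283),60),('p',(429,331),60),('r',(499,281),60),('r',(479,330),60),('dg',(373,211),6),('dr',(416,220),6),('crate',(597,293),80),('handle',(232,290),74),('unit c',(201,225),104),('bowl',(538,185),50),('flask',(320,160),120)]:
    print(n,onz(c,np.array(p)*.64,z).round(0))
print(pose().round(3)); print(plan(400,-30,360,np.pi/2)); print(env.get_obs()['clock'])
E
```

```text
red [[516.  78.  60.]]
green [[423.  35.  60.]]
p [[522. -22.  60.]]
p [[ 513. -119.   60.]]
p [[421. -65.  60.]]
r [[ 516. -202.   60.]]
r [[ 422. -161.   60.]]
dg [[669.  41.   6.]]
dr [[650. -46.   6.]]
crate [[ 488. -387.   80.]]
handle [[504. 310.  74.]]
unit c [[624. 363. 104.]]
bowl [[ 708. -288.   50.]]
flask [[743. 137. 120.]]
[[ 9.08000e-01  4.18000e-01 -0.00000e+00  2.19650e+02]
 [ 4.18000e-01 -9.08000e-01  1.00000e-03 -4.76609e+02]
 [ 0.00000e+00 -1.00000e-03 -1.00000e+00  2.38261e+02]
 [ 0.00000e+00  0.00000e+00  0.00000e+00  1.00000e+00]]
(array([ 35.07, -33.03, -12.13]), 0.432)
0.1
```

```bash
python3 - <<'E'
from h import *
print(plan(540,-40,330,np.pi/2))
E
```

```text
(array([ 47.37, -26.26,  -9.13]), 0.432)
```

Call:
servo_tool:
  steps:
    - {"offset": [11, -6, -8], "yaw": 0.1}
    - {"offset": [47.4, -26.3, -9.1], "yaw": 0.432}
    - {"offset": [47.4, -26.3, -9.1], "yaw": 0.432}
    - {"offset": [47.4, -26.3, -9.1], "yaw": 0.432}
    - {"offset": [47.4, -26.3, -9.1], "yaw": 0.432}
    - {"offset": [47.4, -26.3, -9.1], "yaw": 0.432}
    - {"offset": [47.4, -26.3, -9.1], "yaw": 0.432}
    - {"offset": [47.4, -26.3, -9.1], "yaw": 0.432}
    - {"offset": [47.4, -26.3, -9.1], "yaw": 0.432}
    - {"offset": [47.4, -26.3, -9.1], "yaw": 0.432}
    - {"offset": [47.4, -26.3, -9.1], "yaw": 0.432}
    - {"offset": [47.4, -26.3, -9.1], "yaw": 0.432}

```text
schema error: expected keys offset, yaw, hand
```

Call:
servo_tool:
  steps:
    - {"offset": [0, 0, 0], "yaw": 0}
    - {"offset": [0, 0, 0], "yaw": 0}
    - {"offset": [0, 0, 0], "yaw": 0}

```text
schema error: expected keys offset, yaw, hand
```

```bash
python3 - <<'E'
from h import *
print(pose().round(2))
c,im=snap('w1'); cv2.imwrite('pics/w1big.png',cv2.resize(im,(800,600),interpolation=cv2.INTER_CUBIC))
print(env.get_obs()['clock'])
E
```

```text
[[ 9.1000e-01  4.2000e-01 -0.0000e+00  2.1965e+02]
 [ 4.2000e-01 -9.1000e-01  0.0000e+00 -4.7661e+02]
 [ 0.0000e+00 -0.0000e+00 -1.0000e+00  2.3826e+02]
 [ 0.0000e+00  0.0000e+00  0.0000e+00  1.0000e+00]]
0.15
```

View pics/w1big.png

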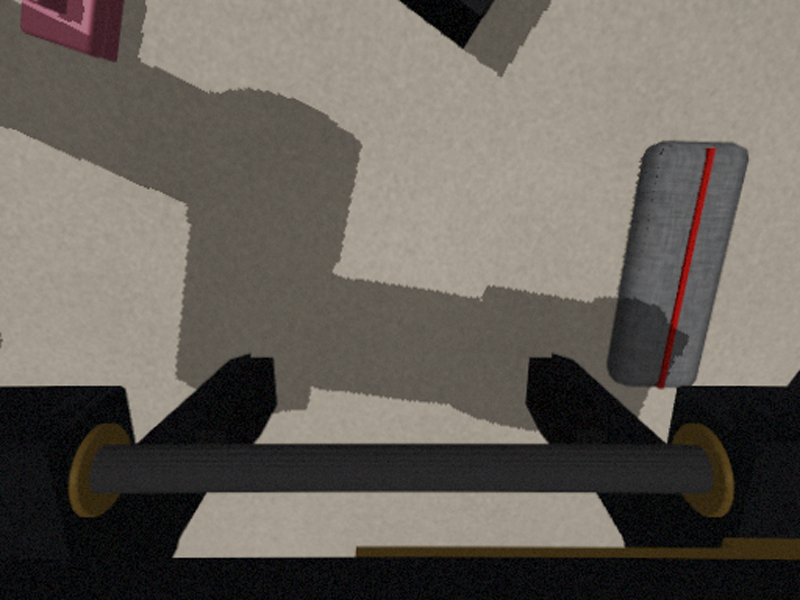

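The picture, taken before any move, shows the pink look-alike at (70,30) and the gripper covering the rows below about 440. The rows need all three keys, so I'm resending.

Call:
servo_tool:
  steps:
    - {"offset": [11, -6, -8], "yaw": 0.1, "hand": 1}
    - {"offset": [47.4, -26.3, -9.1], "yaw": 0.432, "hand": 1}
    - {"offset": [47.4, -26.3, -9.1], "yaw": 0.432, "hand": 1}
    - {"offset": [47.4, -26.3, -9.1], "yaw": 0.432, "hand": 1}
    - {"offset": [47.4, -26.3, -9.1], "yaw": 0.432, "hand": 1}
    - {"offset": [47.4, -26.3, -9.1], "yaw": 0.432, "hand": 1}
    - {"offset": [47.4, -26.3, -9.1], "yaw": 0.432, "hand": 1}
    - {"offset": [47.4, -26.3, -9.1], "yaw": 0.432, "hand": 1}
    - {"offset": [47.4, -26.3, -9.1], "yaw": 0.432, "hand": 1}
    - {"offset": [47.4, -26.3, -9.1], "yaw": 0.432, "hand": 1}
    - {"offset": [47.4, -26.3, -9.1], "yaw": 0.432, "hand": 1}
    - {"offset": [47.4, -26.3, -9.1], "yaw": 0.432, "hand": 1}

```text
clock: 1.15
tool_pos: [506.7, -84.2, 322.1]
eef_rot: [-0.0, 1.0, -0.0, -0.0]
ft_force: [0.3, -0.8, 0.2]
gripper_width: 1.0
grip_force: 0.0
```

Call:
servo_tool:
  steps:
    - {"offset": [0, 0, 0], "yaw": 0, "hand": 1}
    - {"offset": [0, 0, 0], "yaw": 0, "hand": 1}
    - {"offset": [0, 0, 0], "yaw": 0, "hand": 1}

```text
clock: 1.4
tool_pos: [505.7, -86.6, 321.5]
eef_rot: [-0.0, 1.0, -0.0, -0.0]
ft_force: [0.1, -0.0, 0.4]
gripper_width: 0.997
grip_force: 0.0
```

```bash
python3 - <<'E'
from h import *
print(pose().round(2))
c,im=snap('w2'); cv2.imwrite('pics/w2big.png',cv2.resize(im,(800,600),interpolation=cv2.INTER_CUBIC))
print(env.get_obs()['clock'])
E
```

```text
[[  1.    -0.    -0.   505.66]
 [ -0.    -1.     0.   -86.55]
 [ -0.    -0.    -1.   321.46]
 [  0.     0.     0.     1.  ]]
1.45
```

View pics/w2big.png

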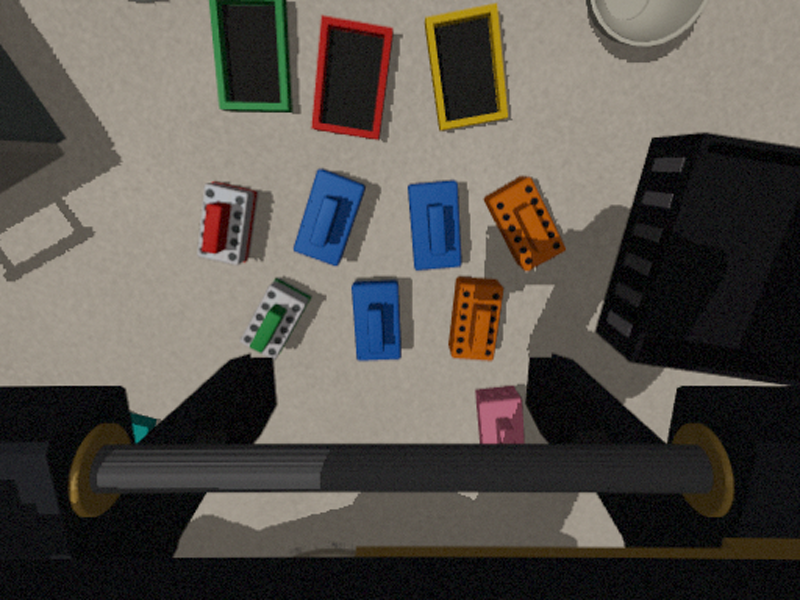

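The wrist picture shows everything but the drawer unit. The red block is at (226,222), the green at (275,318), the packs at (329,217), (435,225) and (377,320), and the racks at (525,223) and (476,318). The docks are at (252,54) green, (353,77) red and (467,67) yellow. Next is a second view, further left.

Call:
servo_tool:
  steps:
    - {"offset": [0, -20, 1], "yaw": 0, "hand": 1}
    - {"offset": [0, -20, 1], "yaw": 0, "hand": 1}
    - {"offset": [0, -20, 1], "yaw": 0, "hand": 1}
    - {"offset": [0, -20, 1], "yaw": 0, "hand": 1}
    - {"offset": [0, -20, 1], "yaw": 0, "hand": 1}
    - {"offset": [0, -20, 1], "yaw": 0, "hand": 1}
    - {"offset": [0, -20, 1], "yaw": 0, "hand": 1}
    - {"offset": [0, -20, 1], "yaw": 0, "hand": 1}
    - {"offset": [0, -20, 1], "yaw": 0, "hand": 1}

```text
clock: 2.2
tool_pos: [506.2, 112.0, 311.9]
eef_rot: [0.0, 1.0, -0.001, -0.0]
ft_force: [0.1, -0.1, -0.1]
gripper_width: 0.996
grip_force: 0.0
```

```bash
python3 - <<'E'
from h import *
print(pose().round(2))
c,im=snap('w3'); cv2.imwrite('pics/w3big.png',cv2.resize(im[:300],(800,469),interpolation=cv2.INTER_CUBIC))
print(env.get_obs()['clock'])
E
```

```text
[[  1.    -0.    -0.   506.16]
 [ -0.    -1.    -0.   111.97]
 [ -0.     0.    -1.   311.91]
 [  0.     0.     0.     1.  ]]
2.25
```

View pics/w3big.png

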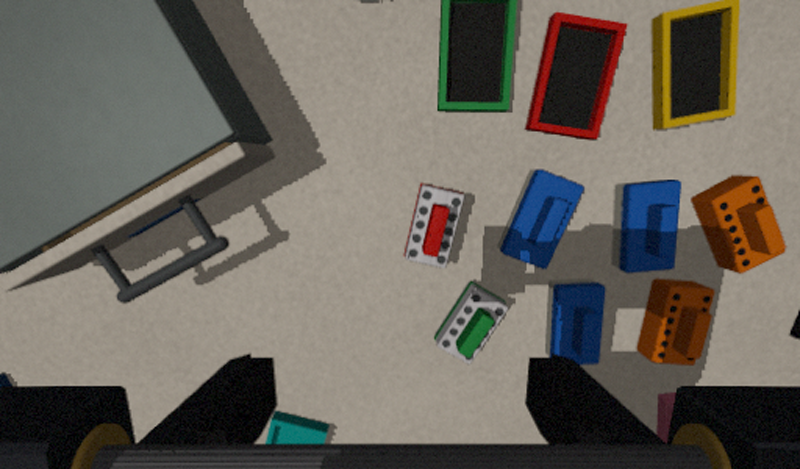

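Second view, 800 px scale: the handle bar runs from (124,295) to (222,243), the front panel's top edge from (0,275) to (243,145), and the drawer is slightly ajar. Next I'm fitting the object models to both wrist views.

```bash
cat > fit.py <<'E'
from h import *
from scipy.optimize import minimize
HUE={'blue':(105,125,110),'orange':(6,17,110),'red':(0,4,110),'green':(50,75,80),'yellow':(19,32,110)}
def mask(im,col,seed,r):
    h=cv2.cvtColor(im,cv2.COLOR_BGR2HSV); lo,hi,s=HUE[col]
    m=((h[...,0]>=lo)&(h[...,0]<=hi)&(h[...,1]>=s)&(h[...,2]>40)); 
    if col=='red': m|=(h[...,0]>=176)&(h[...,1]>=s)&(h[...,2]>40)
    m=m.astype(np.uint8)
    n,l,st,ce=cv2.connectedComponentsWithStats(m)
    best=max((i for i in range(1,n) if np.hypot(*(ce[i]-seed))<r),key=lambda i:st[i,4])
    return l==best
def box(lx,ly,z0,z1): return [(sx*lx/2,sy*ly/2,z) for sx in(-1,1) for sy in(-1,1) for z in(z0,z1)]
RIB=box(44,14,35,60)
MOD={'pack':box(80,44,18,35)+RIB,'rack':box(80,44,0,35)+RIB,'block':RIB,'dock':box(92,62,0,18)}
def fit(kind,col,xy,views,r=22,z=0,ang0=np.pi/2*0):
    M=np.array(MOD[kind]); zc=M[:,2].mean(); H=[]
    for c,im in views:
        m=mask(im,col,proj(c,[[xy[0],xy[1],zc+z]])[0],r)
        ct=np.vstack(cv2.findContours(m.astype(np.uint8),cv2.RETR_EXTERNAL,cv2.CHAIN_APPROX_NONE)[0])
        H.append(cv2.convexHull(ct).astype(np.float32))
    def cost(p):
        a=np.c_[np.cos(p[2])*M[:,0]-np.sin(p[2])*M[:,1]+p[0],np.sin(p[2])*M[:,0]+np.cos(p[2])*M[:,1]+p[1],M[:,2]+p[3]]
        s=0
        for (c,_),h in zip(views,H):
            q=cv2.convexHull((proj(c,a)).astype(np.float32))
            i=cv2.intersectConvexConvex(q,h)[0]; s+=1-i/(cv2.contourArea(q)+cv2.contourArea(h)-i)
        return s/len(views)
    best=min((minimize(cost,[*xy,a,z],method='Nelder-Mead',options=dict(initial_simplex=np.array([[*xy,a,z],[xy[0]+8,xy[1],a,z],[xy[0],xy[1]+8,a,z],[xy[0],xy[1],a+.25,z],[xy[0],xy[1],a,z+5]]),maxiter=400)) for a in np.arange(0,np.pi,np.pi/6)),key=lambda s:s.fun)
    p=best.x; p[2]%=np.pi; return p,best.fun
def load(n): return cam('wrist',np.load(f'pics/{n}.npy')),cv2.imread(f'pics/{n}.png')
E
python3 - <<'E'
from fit import *
V=[load('w2'),load('w3')]
for n,k,c,xy in [('red','block','red',(516,78)),('green','block','green',(423,35)),('pA','pack','blue',(522,-22)),('pB','pack','blue',(513,-119)),('pC','pack','blue',(421,-65)),('rA','rack','orange',(516,-202)),('rB','rack','orange',(422,-161)),('dr','dock','red',(650,-46)),('dg','dock','green',(669,41)),('dy','dock','yellow',(665,-145))]:
    try: p,f=fit(k,c,xy,V); print(n,p.round([1,1,3,1] and 2),round(f,3))
    except Exception as e: print(n,e)
w,t=cam('wrist',np.load('pics/w3.npy')),cam('top')
b=np.array([(124,295),(222,243)])*.64
print('bar w3 z74',onz(w,b,74))
print('bar in top', proj(t,onz(w,b,74))/.64)
print('panel top edge',onz(w,np.array([(0,278),(243,145)])*.64,101), 'unit front edge', onz(w,np.array([(0,268),(232,140)])*.64,104))
w2=cam('wrist',np.load('pics/w2.npy'))
print('crate rim', onz(w2,np.array([(654,137),(600,327)])*.64,80), onz(t,np.array([(562,238),(645,245),(637,352),(546,342)])*.64,80))
im=cv2.imread('pics/top0raw.png')[155:205,115:190]; cv2.imwrite('pics/hc.png',cv2.resize(im,None,fx=8,fy=8,interpolation=cv2.INTER_CUBIC))
E
```

```text
red [5.2113e+02 8.2600e+01 2.9200e+00 2.2000e-01] 0.133
green [4.2383e+02 4.3970e+01 2.5600e+00 2.0000e-02] 0.158
pA [528.2  -17.08   2.78  -0.54] 0.022
pB [ 5.2081e+02 -1.1782e+02  8.0000e-02 -3.5000e-01] 0.036
pC [ 4.2416e+02 -6.0800e+01  3.0000e-02 -8.0000e-01] 0.051
rA [ 520.77 -206.37    0.53   -3.56] 0.055
rB [ 422.41 -162.35    3.07   -3.25] 0.06
dr [649.28 -41.11   2.99   1.05] 0.014
dg [6.6466e+02 4.7110e+01 3.1300e+00 5.0000e-01] 0.102
dy [ 6.5781e+02 -1.4508e+02  1.7000e-01  4.0000e-01] 0.019
bar w3 z74 [[469.3715056  352.81914943  74.        ]
 [514.56129882 263.05934042  74.        ]]
bar in top [[209.3816854  308.3162801 ]
 [256.69213    284.07832628]]
panel top edge [[491.44374203 430.56839687 101.        ]
 [591.68413378 228.53961723 101.        ]] unit front edge [[500.21309935 425.88781698 104.        ]
 [595.02847697 235.19265083 104.        ]]
crate rim [[ 596.84188767 -286.89375201   80.        ]
 [ 436.64237622 -264.0699329    80.        ]] [[ 595.31608346 -324.0418565    80.        ]
 [ 579.84023204 -485.68244323   80.        ]
 [ 373.68598512 -459.36216387   80.        ]
 [ 395.61077286 -285.44338609   80.        ]]
```

View pics/hc.png

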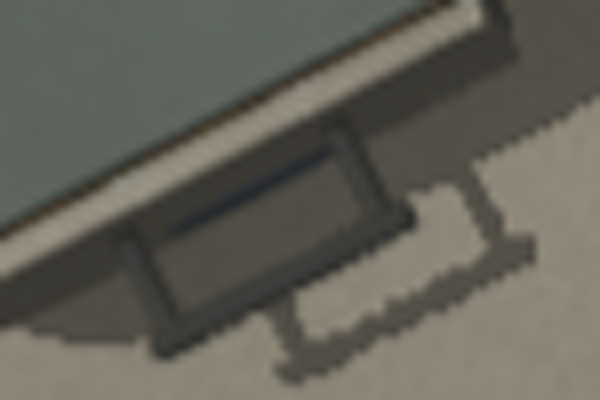

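The crop shows the bar ends at (165,343) and (403,213), which agrees with the wrist view to within about 2 px. The block fits are weak, so I'll improve the masks and check them with an overlay.

```bash
python3 - <<'E'
from fit import *
import fit
fit.HUE['green']=(45,80,60); fit.HUE['red']=(0,5,90)
V=[load('w2'),load('w3')]
im=V[1][1].copy(); im2=V[0][1].copy()
for n,k,c,xy in [('red','block','red',(519,81)),('green','block','green',(423,38)),('pA','pack','blue',(528,-17)),('pB','pack','blue',(520,-117)),('pC','pack','blue',(424,-61)),('rA','rack','orange',(520,-206)),('rB','rack','orange',(422,-161)),('dr','dock','red',(650,-42)),('dg','dock','green',(666,46))]:
    p,f=fit.fit(k,c,xy,V,r=14 if k=='block' else 22); print(n,p.round(2),round(f,3))
    M=np.array(MOD[k]); a=np.c_[np.cos(p[2])*M[:,0]-np.sin(p[2])*M[:,1]+p[0],np.sin(p[2])*M[:,0]+np.cos(p[2])*M[:,1]+p[1],M[:,2]+p[3]]
    for (cc,_),I in zip(V,(im2,im)):
        cv2.polylines(I,[cv2.convexHull(proj(cc,a).astype(np.float32)).astype(int)],True,(255,255,0),1)
        if k=='block': I[mask(I,c,proj(cc,[[*p[:2],50]])[0],16)]=(255,255,255)
cv2.imwrite('pics/ov.png',cv2.resize(np.hstack([im2[100:240,120:300],im[100:240,250:430]]),(792,308),interpolation=cv2.INTER_NEAREST))
w2=cam('wrist',np.load('pics/w2.npy'))
print('crate rim', onz(w2,np.array([(705,135),(632,362)])*.64,80))
E
```

```text
red [5.2114e+02 8.2600e+01 2.9200e+00 2.3000e-01] 0.118
green [423.73  44.11   2.61  -0.43] 0.129
pA [528.2  -17.08   2.78  -0.53] 0.022
pB [ 5.2081e+02 -1.1782e+02  8.0000e-02 -3.5000e-01] 0.036
pC [ 4.2416e+02 -6.0800e+01  3.0000e-02 -8.0000e-01] 0.051
rA [ 520.77 -206.37    0.53   -3.57] 0.055
rB [ 422.41 -162.35    3.07   -3.25] 0.06
dr [649.3  -40.99   2.99   1.7 ] 0.011
dg [664.4   47.21   3.13   1.64] 0.102
crate rim [[ 598.01273235 -326.576893     80.        ]
 [ 402.63133452 -297.20346852   80.        ]]
```

View pics/ov.png

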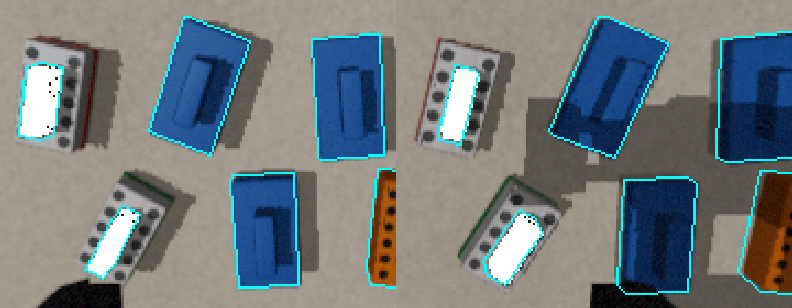

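The overlays sit tightly on the packs and on the block ribs, and the heights come out near z = 0. The handle is at about (492,308,74), with the drawer axis at 0.467 rad. Opening the drawer now.

```bash
python3 - <<'E'
from h import *
print(plan(492,308,180,.467)); print(plan(492,308,57,.467))
E
```

```text
(array([ -1.47, -19.59,  13.19]), 1.101)
(array([ -1.47, -19.59,  25.49]), 1.101)
```

Call:
servo_tool:
  steps:
    - {"offset": [-1.5, -19.6, 10], "yaw": 1.1, "hand": 0.36}
    - {"offset": [-1.5, -19.6, 10], "yaw": 1.1, "hand": 0.36}
    - {"offset": [-1.5, -19.6, 10], "yaw": 1.1, "hand": 0.36}
    - {"offset": [-1.5, -19.6, 10], "yaw": 1.1, "hand": 0.36}
    - {"offset": [-1.5, -19.6, 10], "yaw": 1.1, "hand": 0.36}
    - {"offset": [-1.5, -19.6, 13.2], "yaw": 1.1, "hand": 0.36}
    - {"offset": [-1.5, -19.6, 13.2], "yaw": 1.1, "hand": 0.36}
    - {"offset": [-1.5, -19.6, 13.2], "yaw": 1.1, "hand": 0.36}
    - {"offset": [-1.5, -19.6, 13.2], "yaw": 1.1, "hand": 0.36}
    - {"offset": [-1.5, -19.6, 13.2], "yaw": 1.1, "hand": 0.36}
    - {"offset": [-1.5, -19.6, 13.2], "yaw": 1.1, "hand": 0.36}

```text
clock: 3.17
tool_pos: [500.7, 273.1, 177.7]
eef_rot: [-0.016, 0.865, -0.501, -0.015]
ft_force: [0.5, 0.6, -0.4]
gripper_width: 0.363
grip_force: 0.0
```

```bash
python3 - <<'E'
from h import *
print(plan(492,308,57,.467),env.get_obs()['q'].round(2) if 0 else np.round(env.get_obs()['q'],2))
c,im=snap('w4')
# predicted bar ends in the picture
print(proj(c,[(469.4,352.8,74),(514.6,263.1,74)])/.64)
cv2.imwrite('pics/w4big.png',cv2.resize(im[:300],(800,469),interpolation=cv2.INTER_CUBIC))
E
```

```text
(array([-2.96, -0.84, 12.22]), 0.055) [0.28 0.46 1.45 0.05 1.23 2.88]
[[382.96977515 417.59928015]
 [390.37441053 261.58611668]]
```

View pics/w4big.png

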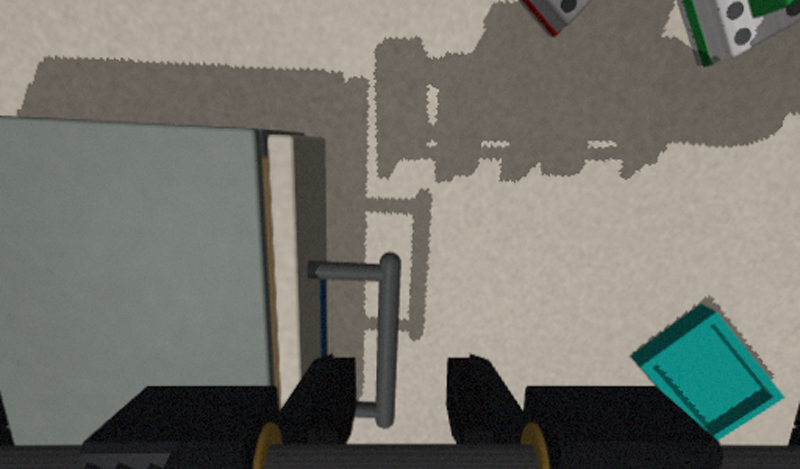

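The view confirms the handle: ends at (384,420) and (390,258), predicted (383,417) and (390,261). Joint 6 is at its limit, so I'm turning the other way round.

Call:
servo_tool:
  steps:
    - {"offset": [-1, 0, 0], "yaw": -1.4, "hand": 0.36}
    - {"offset": [-1, 0, 0], "yaw": -1.4, "hand": 0.36}
    - {"offset": [-1, 0, 0], "yaw": -1.4, "hand": 0.36}
    - {"offset": [-1, 0, 0], "yaw": -1.4, "hand": 0.36}
    - {"offset": [-1, 0, 0], "yaw": -1.4, "hand": 0.36}
    - {"offset": [-1, 0, 0], "yaw": -1.4, "hand": 0.36}
    - {"offset": [-1, 0, 0], "yaw": -1.4, "hand": 0.36}
    - {"offset": [-1, 0, 0], "yaw": -1.4, "hand": 0.36}
    - {"offset": [-1, 0, 0], "yaw": -1.4, "hand": 0.36}
    - {"offset": [-1, 0, 0], "yaw": -1.4, "hand": 0.36}
    - {"offset": [-1, 0, 0], "yaw": -1.4, "hand": 0.36}
    - {"offset": [-1, 0, 0], "yaw": -1.4, "hand": 0.36}

```text
clock: 4.22
tool_pos: [494.7, 284.5, 178.4]
eef_rot: [-0.021, 0.983, 0.18, -0.001]
ft_force: [0.7, 0.3, -0.2]
gripper_width: 0.358
grip_force: 0.0
```

Call:
servo_tool:
  steps:
    - {"offset": [0, 0, 0], "yaw": -1.4, "hand": 0.36}
    - {"offset": [0, 0, 0], "yaw": -1.4, "hand": 0.36}
    - {"offset": [0, 0, 0], "yaw": -1.4, "hand": 0.36}
    - {"offset": [0, 0, 0], "yaw": -1.4, "hand": 0.36}
    - {"offset": [0, 0, 0], "yaw": -1.4, "hand": 0.36}
    - {"offset": [0, 0, 0], "yaw": -1.4, "hand": 0.36}
    - {"offset": [0, 0, 0], "yaw": -1.4, "hand": 0.36}
    - {"offset": [0, 0, 0], "yaw": -1.4, "hand": 0.36}
    - {"offset": [0, 0, 0], "yaw": -1.4, "hand": 0.36}
    - {"offset": [0, 0, 0], "yaw": -1.4, "hand": 0.36}
    - {"offset": [0, 0, 0], "yaw": -1.4, "hand": 0.36}
    - {"offset": [0, 0, 0], "yaw": -1.4, "hand": 0.36}

```text
clock: 5.22
tool_pos: [494.7, 284.5, 178.4]
eef_rot: [-0.017, 0.636, 0.771, 0.013]
ft_force: [0.4, 0.1, -1.0]
gripper_width: 0.363
grip_force: 0.0
```

```bash
python3 - <<'E'
from h import *
print(plan(492,308,150,.467),plan(492,308,57,.467),np.round(env.get_obs()['q'],2)); print(pose().round(3))
E
```

```text
(array([2.24, 0.18, 2.94]), -0.275) (array([ 1.84,  0.2 , 12.23]), -0.275) [0.3  0.46 1.45 0.05 1.23 0.09]
[[-1.91000e-01  9.82000e-01 -9.00000e-03  4.94740e+02]
 [ 9.81000e-01  1.91000e-01  4.10000e-02  2.84488e+02]
 [ 4.30000e-02 -1.00000e-03 -9.99000e-01  1.78400e+02]
 [ 0.00000e+00  0.00000e+00  0.00000e+00  1.00000e+00]]
```

Call:
servo_tool:
  steps:
    - {"offset": [2.2, 0.2, 2.9], "yaw": -0.275, "hand": 0.36}
    - {"offset": [2.2, 0.2, 2.9], "yaw": -0.275, "hand": 0.36}
    - {"offset": [2.2, 0.2, 2.9], "yaw": -0.275, "hand": 0.36}
    - {"offset": [1.9, 0.2, 6], "yaw": -0.275, "hand": 0.36}
    - {"offset": [1.9, 0.2, 9], "yaw": -0.275, "hand": 0.36}
    - {"offset": [1.8, 0.2, 12.2], "yaw": -0.275, "hand": 0.36}
    - {"offset": [1.8, 0.2, 12.2], "yaw": -0.275, "hand": 0.36}
    - {"offset": [1.8, 0.2, 12.2], "yaw": -0.275, "hand": 0.36}
    - {"offset": [1.8, 0.2, 12.2], "yaw": -0.275, "hand": 0}
    - {"offset": [1.8, 0.2, 12.2], "yaw": -0.275, "hand": 0}
    - {"offset": [1.8, 0.2, 12.2], "yaw": -0.275, "hand": 0}
    - {"offset": [1.8, 0.2, 12.2], "yaw": -0.275, "hand": 0}
  force: 30

```text
clock: 6.22
tool_pos: [492.9, 307.5, 58.7]
eef_rot: [-0.014, 0.527, 0.849, 0.016]
ft_force: [-1.3, -0.7, 6.9]
gripper_width: 0.127
grip_force: 29.9
```

```bash
python3 - <<'E'
from h import *
T=pose(); print(T.round(3)); d=np.array([-.893,-.45,0]); e=T[:3,3]
for s in (60,130): print(plan(*(e+s*d),.467))
E
```

```text
[[-4.44000e-01  8.96000e-01 -7.00000e-03  4.92926e+02]
 [ 8.95000e-01  4.44000e-01  4.30000e-02  3.07514e+02]
 [ 4.10000e-02  1.20000e-02 -9.99000e-01  5.86780e+01]
 [ 0.00000e+00  0.00000e+00  0.00000e+00  1.00000e+00]]
(array([-0.04, -6.  , -0.08]), -0.007)
(array([ -0.09, -13.  ,  -0.16]), -0.007)
```

Call:
servo_tool:
  steps:
    - {"offset": [0, -1.5, 0], "yaw": 0, "hand": 0}
    - {"offset": [0, -3, 0], "yaw": 0, "hand": 0}
    - {"offset": [0, -4.5, 0], "yaw": 0, "hand": 0}
    - {"offset": [0, -6, -0.1], "yaw": 0, "hand": 0}
    - {"offset": [0, -7.5, -0.1], "yaw": 0, "hand": 0}
    - {"offset": [0, -9, -0.1], "yaw": 0, "hand": 0}
    - {"offset": [0, -10.5, -0.1], "yaw": 0, "hand": 0}
    - {"offset": [0, -11.2, -0.1], "yaw": 0, "hand": 0}
    - {"offset": [0, -11.9, -0.2], "yaw": 0, "hand": 0}
    - {"offset": [-0.1, -12.2, -0.2], "yaw": 0, "hand": 0}
    - {"offset": [-0.1, -12.4, -0.2], "yaw": 0, "hand": 0}
    - {"offset": [-0.1, -12.4, -0.2], "yaw": 0, "hand": 0}

```text
clock: 7.22
tool_pos: [382.7, 250.3, 58.7]
eef_rot: [-0.013, 0.527, 0.85, 0.015]
ft_force: [4.6, -10.6, 2.0]
gripper_width: 0.122
grip_force: 30.0
```

Call:
servo_tool:
  steps:
    - {"offset": [0, -0.3, 0], "yaw": 0, "hand": 0}
    - {"offset": [0, -0.6, 0], "yaw": 0, "hand": 0}
    - {"offset": [0, -0.9, 0], "yaw": 0, "hand": 0}
    - {"offset": [0, -0.9, 0], "yaw": 0, "hand": 0}

```text
clock: 7.55
tool_pos: [374.9, 246.2, 58.7]
eef_rot: [-0.013, 0.527, 0.85, 0.016]
ft_force: [4.2, -10.9, 3.3]
gripper_width: 0.123
grip_force: 30.0
```

Call:
servo_tool:
  steps:
    - {"offset": [0, -0.3, 0], "yaw": 0, "hand": 0}
    - {"offset": [0, -0.6, 0], "yaw": 0, "hand": 0}
    - {"offset": [0, -0.8, 0], "yaw": 0, "hand": 0}
    - {"offset": [0, -0.8, 0], "yaw": 0, "hand": 0}

```text
clock: 7.88
tool_pos: [371.7, 244.5, 58.9]
eef_rot: [-0.01, 0.528, 0.849, 0.02]
ft_force: [25.0, 4.2, -20.3]
gripper_width: 0.13
grip_force: 29.9
```

Resistance came up at 136.6 mm of travel, so the drawer is at its stop. Releasing, lifting and looking.

Call:
servo_tool:
  steps:
    - {"offset": [0, 0.4, 0], "yaw": 0, "hand": 0}
    - {"offset": [0, 0.4, 0], "yaw": 0, "hand": 0.36}
    - {"offset": [0, 0.4, 0], "yaw": 0, "hand": 0.36}
    - {"offset": [0, 0.4, 0], "yaw": 0, "hand": 0.36}
    - {"offset": [0, 0.4, -3], "yaw": 0, "hand": 0.36}
    - {"offset": [0, 0.4, -7], "yaw": 0, "hand": 0.36}
    - {"offset": [0, 0.4, -11], "yaw": 0, "hand": 0.36}
    - {"offset": [-3, 3, -15], "yaw": 0, "hand": 0.36}
    - {"offset": [-5, 4, -19], "yaw": 0, "hand": 0.6}
    - {"offset": [-5, 4, -22], "yaw": 0, "hand": 0.6}
    - {"offset": [-5, 4, -22], "yaw": 0, "hand": 0.6}
    - {"offset": [-5, 4, -22], "yaw": 0, "hand": 0.6}

```text
clock: 8.88
tool_pos: [427.3, 207.4, 277.6]
eef_rot: [-0.014, 0.528, 0.849, 0.017]
ft_force: [1.3, 0.7, -0.7]
gripper_width: 0.596
grip_force: 0.0
```

```bash
python3 - <<'E'
from h import *
print(pose().round(3),np.round(env.get_obs()['q'],2))
c,im=snap('w5')
cv2.imwrite('pics/w5big.png',cv2.resize(im[:300],(800,469),interpolation=cv2.INTER_CUBIC))
E
```

```text
[[-4.43000e-01  8.97000e-01 -5.00000e-03  4.27260e+02]
 [ 8.96000e-01  4.43000e-01  4.30000e-02  2.07437e+02]
 [ 4.10000e-02  1.40000e-02 -9.99000e-01  2.77612e+02]
 [ 0.00000e+00  0.00000e+00  0.00000e+00  1.00000e+00]] [ 0.18  0.17  1.58  0.04  1.39 -0.29]
```

View pics/w5big.png

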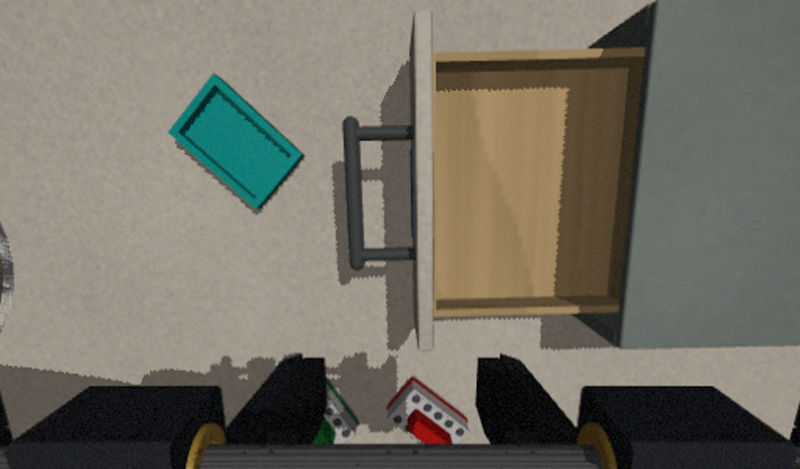

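The drawer is fully open. Bar ends are at (351,122) and (356,264), the panel's top centreline runs (423,12) to (427,348), and the inner corners are near (435,60) and (436,313). The red and green blocks are at the bottom edge of the view.

```bash
python3 - <<'E'
from h import *
c=cam('wrist',np.load('pics/w5.npy'))
f=lambda P,z: onz(c,np.array(P)*.64,z)
b=f([(351,120),(356,266)],74); p=f([(423,12),(427,348)],101)
print(b,p)
for q in (b,p):
    d=q[0]-q[1]; print('len',np.linalg.norm(d),'ang x', np.arctan2(d[1],d[0])-np.pi/2,'mid',q.mean(0))
s=f([(435,57),(640,50),(436,313),(622,308)],54);print(s)
for a in (.455,.467,.48):
    x=np.array([np.cos(a),np.sin(a),0]); print(a,'floor from panel',p.mean(0)+92*x,'from bar',b.mean(0)+143*x)
# verify: project floor corners for a
a=.467
E
```

```text
[[348.68590728 292.84899957  74.        ]
 [396.5562101  197.74338517  74.        ]] [[366.40910929 368.82482325 101.        ]
 [470.78766228 169.61595136 101.        ]]
len 106.47367648058288 ang x 0.46631471943737246 mid [372.62105869 245.29619237  74.        ]
len 224.897881187721 ang x 0.48263559001542333 mid [418.59838579 269.2203873  101.        ]
[[383.4976165  361.29955609  54.        ]
 [517.20752055 432.1179856   54.        ]
 [474.31533129 186.89923373  54.        ]
 [613.98103053 259.73006877  54.        ]]
0.455 floor from panel [501.23840038 309.65092017 101.        ] from bar [501.07238572 308.13930324  74.        ]
0.467 floor from panel [500.74729562 310.63966559 101.        ] from bar [500.30903811 309.67615752  74.        ]
0.48 floor from panel [500.20191868 311.70407145 101.        ] from bar [499.46133265 311.33061447  74.        ]
```

Drawer floor centre: (500,310.5), x axis at 0.475 rad. Going to pack A at about (528,-17) with a re-look from above.

```bash
python3 - <<'E'
from h import *
print(plan(515,-25,240,1.3))
E
```

```text
(array([-24.91,  -2.39,   2.5 ]), -0.841)
```

Call:
servo_tool:
  steps:
    - {"offset": [-25, -2.4, 2.5], "yaw": -0.84, "hand": 0.6}
    - {"offset": [-25, -2.4, 2.5], "yaw": -0.84, "hand": 0.6}
    - {"offset": [-25, -2.4, 2.5], "yaw": -0.84, "hand": 0.6}
    - {"offset": [-25, -2.4, 2.5], "yaw": -0.84, "hand": 0.6}
    - {"offset": [-25, -2.4, 2.5], "yaw": -0.84, "hand": 0.6}
    - {"offset": [-25, -2.4, 2.5], "yaw": -0.84, "hand": 0.6}
    - {"offset": [-25, -2.4, 2.5], "yaw": -0.84, "hand": 0.6}
    - {"offset": [-25, -2.4, 2.5], "yaw": -0.84, "hand": 0.6}
    - {"offset": [-25, -2.4, 2.5], "yaw": -0.84, "hand": 0.6}
    - {"offset": [-25, -2.4, 2.5], "yaw": -0.84, "hand": 0.6}

```text
clock: 9.77
tool_pos: [514.8, -25.1, 238.7]
eef_rot: [-0.009, 0.136, 0.99, 0.02]
ft_force: [0.7, 0.7, -0.4]
gripper_width: 0.599
grip_force: 0.0
```

```bash
cat > look.py <<'E'
import sys
from fit import *
import fit
fit.HUE['green']=(45,80,60); fit.HUE['red']=(0,5,90)
O={'red':('block','red',(521,82.5)),'green':('block','green',(423.8,44)),'pA':('pack','blue',(528,-17)),'pB':('pack','blue',(521,-118)),'pC':('pack','blue',(424,-61)),'rA':('rack','orange',(521,-206)),'rB':('rack','orange',(422,-162)),'dr':('dock','red',(649.3,-41)),'dg':('dock','green',(664,47))}
def look(name,keys,extra=()):
    v=[snap(name)]+[load(e) for e in extra]
    print('t',round(env.get_obs()['clock'],2),'tcp',pose()[:3,3].round(1))
    for k in keys:
        a=O[k]
        try: p,f=fit.fit(*a,v,r=16 if a[0]=='block' else 60); print(k,p.round(2),round(f,3))
        except Exception as e: print(k,'?',e)
E
python3 - <<'E'
from look import *
look('w6',list(O))
for z in (38.5,120): print(z,plan(528.2,-17.1,z,1.209))
E
```

```text
t 9.82 tcp [514.9 -24.8 239.2]
red [526.8   87.69   2.91 -19.7 ] 0.029
green [424.05  44.82   2.6   -9.07] 0.034
pA [528.13 -17.47   2.79  -1.89] 0.027
pB [ 5.2117e+02 -1.1958e+02  9.0000e-02 -4.4500e+00] 0.012
pC [ 4.2465e+02 -6.1400e+01  4.0000e-02  5.0000e-01] 0.014
rA [ 524.49 -212.77    0.54  -13.58] 0.035
rB [ 423.34 -166.74    3.05  -12.43] 0.03
dr [660.11 -42.19   3.04 -26.15] 0.124
dg [ 1.00727e+03  2.31160e+02  5.40000e-01 -7.32340e+02] 0.296
38.5 (array([-1.52,  0.34, 20.07]), 0.089)
120 (array([-1.34,  0.65, 11.93]), 0.089)
```

Positions agree. Descending on pack A, gripping and lifting.

Call:
servo_tool:
  steps:
    - {"offset": [-1.4, 0.6, 4], "yaw": 0.085, "hand": 0.6}
    - {"offset": [-1.4, 0.6, 8], "yaw": 0.085, "hand": 0.6}
    - {"offset": [-1.4, 0.6, 12], "yaw": 0.085, "hand": 0.6}
    - {"offset": [-1.4, 0.5, 16], "yaw": 0.085, "hand": 0.6}
    - {"offset": [-1.5, 0.4, 18.5], "yaw": 0.085, "hand": 0.6}
    - {"offset": [-1.5, 0.3, 20], "yaw": 0.085, "hand": 0.6}
    - {"offset": [-1.5, 0.3, 20], "yaw": 0.085, "hand": 0.6}
    - {"offset": [-1.5, 0.3, 20], "yaw": 0.085, "hand": 0}
    - {"offset": [-1.5, 0.3, 20], "yaw": 0.085, "hand": 0}
    - {"offset": [-1.5, 0.3, 20], "yaw": 0.085, "hand": 0}
    - {"offset": [-1.5, 0.3, 20], "yaw": 0.085, "hand": 0}
    - {"offset": [-1.5, 0.3, 20], "yaw": 0.085, "hand": 0}
  force: 30

```text
clock: 10.82
tool_pos: [529.2, -18.7, 40.9]
eef_rot: [-0.008, 0.177, 0.984, 0.02]
ft_force: [1.0, -0.0, 0.5]
gripper_width: 0.249
grip_force: 0.0
```

```bash
cat > drw.py <<'E'
from h import *
F=np.array([500,310.5]); a=.475
def at(x,y): return F+[x*np.cos(a)-y*np.sin(a),x*np.sin(a)+y*np.cos(a)]
E
python3 - <<'E'
from drw import *
print(env.get_obs()['gripper_width'],pose()[:3,3])
for n in (-48,0,48): print(at(-14,n))
p=at(-14,48)
for z in (190,58.5): print(z,plan(*p,z,a+np.pi/2))
E
```

```text
0.24926221485428293 [529.22912852 -18.73766578  40.90442978]
[509.50214736 261.4112111 ]
[487.5499019  304.09726174]
[465.59765643 346.78331238]
190 (array([ 19.03,  32.54, -13.33]), -0.832)
58.5 (array([18.74, 32.07, -0.2 ]), -0.832)
```

Call:
servo_tool:
  steps:
    - {"offset": [0, 0, 0.15], "yaw": 0, "hand": 0}
    - {"offset": [0, 0, 0.15], "yaw": 0, "hand": 0}
    - {"offset": [0, 0, 0.15], "yaw": 0, "hand": 0}
    - {"offset": [0, 0, 0.15], "yaw": 0, "hand": 0}
    - {"offset": [0, 0, 0.15], "yaw": 0, "hand": 0}
    - {"offset": [0, 0, -2], "yaw": 0, "hand": 0}
    - {"offset": [0, 0, -5], "yaw": 0, "hand": 0}
    - {"offset": [0, 0, -9], "yaw": 0, "hand": 0}
    - {"offset": [0, 0, -13], "yaw": 0, "hand": 0}
    - {"offset": [0, 0, -15], "yaw": 0, "hand": 0}
    - {"offset": [0, 0, -15], "yaw": 0, "hand": 0}

```text
clock: 11.73
tool_pos: [531.9, -25.5, 194.3]
eef_rot: [-0.005, 0.177, 0.984, 0.019]
ft_force: [0.3, -0.4, -2.2]
gripper_width: 0.156
grip_force: 29.8
```

```bash
python3 - <<'E'
from drw import *
p=at(-14,48)
for z in (190,80,59): print(z,plan(*p,z,a+np.pi/2))
print(pose()[:3,3].round(1))
E
```

```text
190 (array([19.18, 32.53,  1.91]), -0.832)
80 (array([19.01, 32.13, 12.9 ]), -0.832)
59 (array([18.98, 32.06, 15.  ]), -0.832)
[531.9 -25.5 194.3]
```

Call:
servo_tool:
  steps:
    - {"offset": [19.2, 32.5, 1.5], "yaw": -0.83, "hand": 0}
    - {"offset": [19.2, 32.5, 1.5], "yaw": -0.83, "hand": 0}
    - {"offset": [19.2, 32.5, 1.5], "yaw": -0.83, "hand": 0}
    - {"offset": [19.2, 32.5, 1.5], "yaw": -0.83, "hand": 0}
    - {"offset": [19.2, 32.5, 1.5], "yaw": -0.83, "hand": 0}
    - {"offset": [19.2, 32.5, 1.5], "yaw": -0.83, "hand": 0}
    - {"offset": [19.2, 32.5, 1.5], "yaw": -0.83, "hand": 0}
    - {"offset": [19.2, 32.5, 1.5], "yaw": -0.83, "hand": 0}
    - {"offset": [19.2, 32.5, 1.5], "yaw": -0.83, "hand": 0}
    - {"offset": [19.2, 32.5, 1.5], "yaw": -0.83, "hand": 0}
    - {"offset": [19.2, 32.5, 1.5], "yaw": -0.83, "hand": 0}
    - {"offset": [19.2, 32.5, 1.5], "yaw": -0.83, "hand": 0}

```text
clock: 12.73
tool_pos: [463.3, 346.3, 189.5]
eef_rot: [-0.001, -0.235, 0.972, 0.021]
ft_force: [-0.1, -0.5, -2.5]
gripper_width: 0.154
grip_force: 29.9
```

```bash
python3 - <<'E'
from drw import *
p=at(-14,48)
for z in (80,59): print(z,plan(*p,z,a+np.pi/2))
o=env.get_obs();print(pose()[:3,3].round(1),np.round(o['q'],2),o['gripper_width'])
E
```

```text
80 (array([-0.14, -0.52, 10.94]), -0.001)
59 (array([-0.12, -0.6 , 13.04]), -0.001)
[463.3 346.3 189.5] [ 0.42  0.46  1.41  0.04  1.26 -1.64] 0.1537581284841055
```

Call:
servo_tool:
  steps:
    - {"offset": [-0.1, -0.5, 4], "yaw": 0, "hand": 0}
    - {"offset": [-0.1, -0.5, 8], "yaw": 0, "hand": 0}
    - {"offset": [-0.1, -0.5, 11], "yaw": 0, "hand": 0}
    - {"offset": [-0.1, -0.6, 12], "yaw": 0, "hand": 0}
    - {"offset": [-0.1, -0.6, 12.6], "yaw": 0, "hand": 0}
    - {"offset": [-0.1, -0.6, 13], "yaw": 0, "hand": 0}
    - {"offset": [-0.1, -0.6, 13], "yaw": 0, "hand": 0}

```text
clock: 13.32
tool_pos: [466.9, 347.2, 61.9]
eef_rot: [0.001, -0.234, 0.972, 0.022]
ft_force: [0.2, 0.1, -2.2]
gripper_width: 0.157
grip_force: 29.9
```

Call:
servo_tool:
  steps:
    - {"offset": [0, 0, 0], "yaw": 0, "hand": 0.36}
    - {"offset": [0, 0, 0], "yaw": 0, "hand": 0.36}
    - {"offset": [0, 0, 0], "yaw": 0, "hand": 0.36}
    - {"offset": [0, 0, 0], "yaw": 0, "hand": 0.36}
    - {"offset": [0, 0, -3], "yaw": 0, "hand": 0.36}
    - {"offset": [0, 0, -7], "yaw": 0, "hand": 0.36}
    - {"offset": [0, 0, -11], "yaw": 0, "hand": 0.36}
    - {"offset": [0, 0, -14], "yaw": 0, "hand": 0.6}
    - {"offset": [0, 0, -16], "yaw": 0, "hand": 0.6}

```text
clock: 14.07
tool_pos: [468.2, 341.0, 225.0]
eef_rot: [0.003, -0.235, 0.972, 0.022]
ft_force: [0.6, 0.5, -0.4]
gripper_width: 0.49
grip_force: 0.0
```

```bash
python3 - <<'E'
from look import *
from drw import at,a
k=fit.fit
v=[snap('w7')]
print(k('pack','blue',at(-14,48),v,r=60,z=18),at(-14,48))
print(plan(515,-115,230,1.65))
E
```

```text
(array([466.7931665 , 348.89867214,   0.46794488,  17.75227627]), np.float64(0.0302645467542475)) [465.59765643 346.78331238]
(array([ 16.72, -42.65,  -2.3 ]), 0.395)
```

Pack A stands at (466.8,348.9), z ≈ 18. Now pack B.

Call:
servo_tool:
  steps:
    - {"offset": [16.7, -42.7, -2], "yaw": 0.39, "hand": 0.6}
    - {"offset": [16.7, -42.7, -2], "yaw": 0.39, "hand": 0.6}
    - {"offset": [16.7, -42.7, -2], "yaw": 0.39, "hand": 0.6}
    - {"offset": [16.7, -42.7, -2], "yaw": 0.39, "hand": 0.6}
    - {"offset": [16.7, -42.7, -2], "yaw": 0.39, "hand": 0.6}
    - {"offset": [16.7, -42.7, -2], "yaw": 0.39, "hand": 0.6}
    - {"offset": [16.7, -42.7, -2], "yaw": 0.39, "hand": 0.6}
    - {"offset": [16.7, -42.7, -2], "yaw": 0.39, "hand": 0.6}
    - {"offset": [16.7, -42.7, -2], "yaw": 0.39, "hand": 0.6}
    - {"offset": [16.7, -42.7, -2], "yaw": 0.39, "hand": 0.6}
    - {"offset": [16.7, -42.7, -2], "yaw": 0.39, "hand": 0.6}
    - {"offset": [16.7, -42.7, -2], "yaw": 0.39, "hand": 0.6}

```text
clock: 15.12
tool_pos: [514.0, -121.9, 220.9]
eef_rot: [-0.004, -0.039, 0.999, 0.02]
ft_force: [0.3, -0.0, -0.1]
gripper_width: 0.598
grip_force: 0.0
```

```bash
python3 - <<'E'
from look import *
look('w8',['pB','pC','red','green','rA','rB'])
p=fit.fit('pack','blue',(521,-118),[load('w8'),load('w6')],r=60)[0]; print(p)
for z in (120,38.5): print(z,plan(p[0],p[1],z,p[2]+np.pi/2))
E
```

```text
t 15.17 tcp [ 513.8 -118.9  220.9]
pB [ 5.2130e+02 -1.1816e+02  8.0000e-02 -2.8300e+00] 0.026
pC [ 4.2484e+02 -6.1870e+01  4.0000e-02  2.0700e+00] 0.012
red [526.82  94.15   2.93 -16.89] 0.037
green [423.71  55.69   2.6  -21.88] 0.031
rA [ 523.75 -207.94    0.53  -12.  ] 0.028
rB [ 424.02 -162.23    3.07   -5.75] 0.011
[ 5.20800871e+02 -1.18533143e+02  8.44705717e-02 -1.53101221e+00]
120 (array([-0.77, -0.44, 10.07]), -0.006)
38.5 (array([-0.82, -0.79, 18.21]), -0.006)
```

Call:
servo_tool:
  steps:
    - {"offset": [-0.8, -0.4, 4], "yaw": 0, "hand": 0.6}
    - {"offset": [-0.8, -0.5, 8], "yaw": 0, "hand": 0.6}
    - {"offset": [-0.8, -0.5, 12], "yaw": 0, "hand": 0.6}
    - {"offset": [-0.8, -0.7, 15.5], "yaw": 0, "hand": 0.5}
    - {"offset": [-0.8, -0.8, 17.5], "yaw": 0, "hand": 0.4}
    - {"offset": [-0.8, -0.8, 18.2], "yaw": 0, "hand": 0.4}
    - {"offset": [-0.8, -0.8, 18.2], "yaw": 0, "hand": 0.4}
    - {"offset": [-0.8, -0.8, 18.2], "yaw": 0, "hand": 0}
    - {"offset": [-0.8, -0.8, 18.2], "yaw": 0, "hand": 0}
    - {"offset": [-0.8, -0.8, 18.2], "yaw": 0, "hand": 0}
    - {"offset": [-0.8, -0.8, 18.2], "yaw": 0, "hand": 0}
    - {"offset": [-0.8, -0.8, 18.2], "yaw": 0, "hand": 0}

```text
clock: 16.17
tool_pos: [521.4, -115.6, 40.2]
eef_rot: [-0.003, -0.042, 0.999, 0.021]
ft_force: [-0.1, 1.9, 7.6]
gripper_width: 0.156
grip_force: 29.9
```

Call:
servo_tool:
  steps:
    - {"offset": [0, 0, 0], "yaw": 0, "hand": 0}
    - {"offset": [0, 0, -0.5], "yaw": 0, "hand": 0}
    - {"offset": [0, 0, -2], "yaw": 0, "hand": 0}
    - {"offset": [0, 0, -5], "yaw": 0, "hand": 0}
    - {"offset": [0, 0, -9], "yaw": 0, "hand": 0}
    - {"offset": [0, 0, -13], "yaw": 0, "hand": 0}
    - {"offset": [0, 0, -15], "yaw": 0, "hand": 0}
    - {"offset": [0, 0, -15], "yaw": 0, "hand": 0}
    - {"offset": [0, 0, -15], "yaw": 0, "hand": 0}

```text
clock: 16.92
tool_pos: [522.1, -121.7, 189.1]
eef_rot: [-0.004, -0.042, 0.999, 0.021]
ft_force: [0.4, 0.7, -3.3]
gripper_width: 0.153
grip_force: 29.9
```

```bash
python3 - <<'E'
from drw import *
p=at(-14,0.5)
for z in (190,80,59): print(z,plan(*p,z,a+np.pi/2))
print(pose()[:3,3].round(1))
E
```

```text
190 (array([-0.1 , 42.74,  1.7 ]), -0.392)
80 (array([-0.16, 42.27, 12.69]), -0.392)
59 (array([-0.18, 42.19, 14.79]), -0.392)
[ 522.1 -121.7  189.1]
```

Call:
servo_tool:
  steps:
    - {"offset": [-0.1, 42.7, 0.5], "yaw": -0.39, "hand": 0}
    - {"offset": [-0.1, 42.7, 0.5], "yaw": -0.39, "hand": 0}
    - {"offset": [-0.1, 42.7, 0.5], "yaw": -0.39, "hand": 0}
    - {"offset": [-0.1, 42.7, 0.5], "yaw": -0.39, "hand": 0}
    - {"offset": [-0.1, 42.7, 0.5], "yaw": -0.39, "hand": 0}
    - {"offset": [-0.1, 42.7, 0.5], "yaw": -0.39, "hand": 0}
    - {"offset": [-0.1, 42.7, 0.5], "yaw": -0.39, "hand": 0}
    - {"offset": [-0.1, 42.7, 0.5], "yaw": -0.39, "hand": 0}
    - {"offset": [-0.1, 42.7, 0.5], "yaw": -0.39, "hand": 0}
    - {"offset": [-0.1, 42.7, 0.5], "yaw": -0.39, "hand": 0}
    - {"offset": [-0.1, 42.7, 0.5], "yaw": -0.39, "hand": 0}
    - {"offset": [-0.1, 42.7, 0.5], "yaw": -0.39, "hand": 0}

```text
clock: 17.92
tool_pos: [486.0, 305.8, 199.6]
eef_rot: [-0.002, -0.236, 0.971, 0.021]
ft_force: [-0.0, 0.1, -2.2]
gripper_width: 0.16
grip_force: 29.9
```

Call:
servo_tool:
  steps:
    - {"offset": [0, 0, 0], "yaw": 0, "hand": 0}
    - {"offset": [0, 0, 0], "yaw": 0, "hand": 0}

```text
clock: 18.08
tool_pos: [487.5, 302.2, 200.9]
eef_rot: [-0.001, -0.234, 0.972, 0.021]
ft_force: [0.8, 0.9, -2.4]
gripper_width: 0.157
grip_force: 29.9
```

```bash
python3 - <<'E'
from drw import *
p=at(-14,0.5)
for z in (80,59.5): print(z,plan(*p,z,a+np.pi/2))
o=env.get_obs();print(pose()[:3,3].round(1),o['gripper_width'])
E
```

```text
80 (array([ 1.000e-02, -2.900e-01,  1.209e+01]), -0.002)
59.5 (array([ 0.03, -0.37, 14.14]), -0.002)
[487.5 302.2 200.9] 0.15676714362034336
```

Call:
servo_tool:
  steps:
    - {"offset": [0, -0.3, 4], "yaw": 0, "hand": 0}
    - {"offset": [0, -0.3, 8], "yaw": 0, "hand": 0}
    - {"offset": [0, -0.3, 11], "yaw": 0, "hand": 0}
    - {"offset": [0, -0.4, 12.5], "yaw": 0, "hand": 0}
    - {"offset": [0, -0.4, 13.5], "yaw": 0, "hand": 0}
    - {"offset": [0, -0.4, 14], "yaw": 0, "hand": 0}
    - {"offset": [0, -0.4, 14.1], "yaw": 0, "hand": 0}
    - {"offset": [0, -0.4, 14.1], "yaw": 0, "hand": 0}

```text
clock: 18.75
tool_pos: [488.6, 305.7, 61.8]
eef_rot: [0.001, -0.234, 0.972, 0.021]
ft_force: [0.2, 0.4, -0.2]
gripper_width: 0.155
grip_force: 29.9
```

Call:
servo_tool:
  steps:
    - {"offset": [0, 0, 0], "yaw": 0, "hand": 0.36}
    - {"offset": [0, 0, 0], "yaw": 0, "hand": 0.36}
    - {"offset": [0, 0, 0], "yaw": 0, "hand": 0.36}
    - {"offset": [0, 0, 0], "yaw": 0, "hand": 0.36}
    - {"offset": [0, 0, -3], "yaw": 0, "hand": 0.36}
    - {"offset": [0, 0, -7], "yaw": 0, "hand": 0.36}
    - {"offset": [0, 0, -11], "yaw": 0, "hand": 0.36}
    - {"offset": [0, 0, -14], "yaw": 0, "hand": 0.5}
    - {"offset": [0, 0, -16], "yaw": 0, "hand": 0.5}
    - {"offset": [0, 0, -16], "yaw": 0, "hand": 0.5}

```text
clock: 19.58
tool_pos: [491.0, 299.7, 225.9]
eef_rot: [0.004, -0.235, 0.972, 0.022]
ft_force: [0.6, 1.5, -0.1]
gripper_width: 0.497
grip_force: 0.0
```

```bash
python3 - <<'E'
from look import *
from drw import at,a
v=[snap('w9')]; im=v[0][1]
cv2.imwrite('pics/w9c.png',im[:300])
print(plan(418,-70,220,1.61),pose()[:3,3])
E
```

```text
(array([ 23.27, -29.57,  -1.26]), 0.435) [490.17697081 299.48834762 222.89084342]
```

View pics/w9c.png

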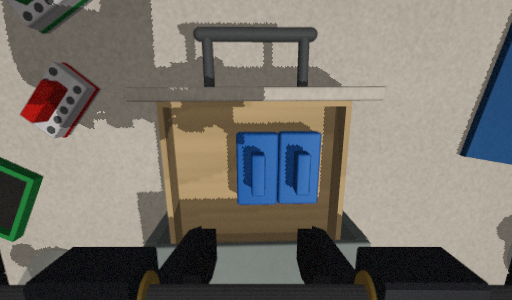

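Both packs stand side by side at (258,168) and (299,168), and the third slot on the left is free. Now pack C.

Call:
servo_tool:
  steps:
    - {"offset": [23.3, -29.6, -1], "yaw": 0.435, "hand": 0.5}
    - {"offset": [23.3, -29.6, -1], "yaw": 0.435, "hand": 0.5}
    - {"offset": [23.3, -29.6, -1], "yaw": 0.435, "hand": 0.5}
    - {"offset": [23.3, -29.6, -1], "yaw": 0.435, "hand": 0.5}
    - {"offset": [23.3, -29.6, -1], "yaw": 0.435, "hand": 0.5}
    - {"offset": [23.3, -29.6, -1], "yaw": 0.435, "hand": 0.5}
    - {"offset": [23.3, -29.6, -1], "yaw": 0.435, "hand": 0.5}
    - {"offset": [23.3, -29.6, -1], "yaw": 0.435, "hand": 0.5}
    - {"offset": [23.3, -29.6, -1], "yaw": 0.435, "hand": 0.5}
    - {"offset": [23.3, -29.6, -1], "yaw": 0.435, "hand": 0.5}
    - {"offset": [23.3, -29.6, -1], "yaw": 0.435, "hand": 0.5}
    - {"offset": [23.3, -29.6, -1], "yaw": 0.435, "hand": 0.5}

```text
clock: 20.63
tool_pos: [417.0, -69.9, 215.3]
eef_rot: [-0.005, -0.019, 1.0, 0.022]
ft_force: [-0.5, -0.0, 0.8]
gripper_width: 0.501
grip_force: 0.0
```

```bash
python3 - <<'E'
from look import *
look('w10',['pC','rB'])
p=fit.fit('pack','blue',(424.5,-61),[load('w10'),load('w8')],r=60)[0]; print(p)
for z in (120,38.5): print(z,plan(p[0],p[1],z,p[2]+np.pi/2))
E
```

```text
t 20.68 tcp [417.2 -69.4 215.5]
pC [ 4.2528e+02 -6.1450e+01  4.0000e-02 -1.9800e+00] 0.032
rB [ 426.45 -164.3     3.05  -10.23] 0.014
[ 4.24779443e+02 -6.17745038e+01  3.96913144e-02  1.76344346e+00]
120 (array([-0.88,  0.32,  9.57]), -0.0)
38.5 (array([-0.95, -0.03, 17.71]), -0.0)
```

Call:
servo_tool:
  steps:
    - {"offset": [-0.9, 0.3, 4], "yaw": 0, "hand": 0.5}
    - {"offset": [-0.9, 0.3, 8], "yaw": 0, "hand": 0.5}
    - {"offset": [-0.9, 0.2, 12], "yaw": 0, "hand": 0.45}
    - {"offset": [-0.9, 0.1, 15], "yaw": 0, "hand": 0.4}
    - {"offset": [-1, 0, 17], "yaw": 0, "hand": 0.4}
    - {"offset": [-1, 0, 17.7], "yaw": 0, "hand": 0.4}
    - {"offset": [-1, 0, 17.7], "yaw": 0, "hand": 0.4}
    - {"offset": [-1, 0, 17.7], "yaw": 0, "hand": 0}
    - {"offset": [-1, 0, 17.7], "yaw": 0, "hand": 0}
    - {"offset": [-1, 0, 17.7], "yaw": 0, "hand": 0}
    - {"offset": [-1, 0, 17.7], "yaw": 0, "hand": 0}
    - {"offset": [-1, 0, 17.7], "yaw": 0, "hand": 0}

```text
clock: 21.68
tool_pos: [426.2, -63.0, 40.3]
eef_rot: [-0.003, -0.019, 1.0, 0.02]
ft_force: [-0.8, 1.7, 8.0]
gripper_width: 0.156
grip_force: 29.9
```

Call:
servo_tool:
  steps:
    - {"offset": [0, 0, 0], "yaw": 0, "hand": 0}
    - {"offset": [0, 0, -0.5], "yaw": 0, "hand": 0}
    - {"offset": [0, 0, -2], "yaw": 0, "hand": 0}
    - {"offset": [0, 0, -5], "yaw": 0, "hand": 0}
    - {"offset": [0, 0, -9], "yaw": 0, "hand": 0}
    - {"offset": [0, 0, -13], "yaw": 0, "hand": 0}
    - {"offset": [0, 0, -16], "yaw": 0, "hand": 0}
    - {"offset": [0, 0, -16], "yaw": 0, "hand": 0}
    - {"offset": [0, 0, -16], "yaw": 0, "hand": 0}

```text
clock: 22.43
tool_pos: [427.3, -69.6, 200.2]
eef_rot: [-0.003, -0.019, 1.0, 0.02]
ft_force: [0.1, -0.0, -2.8]
gripper_width: 0.155
grip_force: 29.9
```

```bash
python3 - <<'E'
from drw import *
p=at(-14,-47.5)
for z in (195,): print(z,plan(*p,z,a+np.pi/2))
print(pose()[:3,3].round(1))
E
```

```text
195 (array([-9.48, 32.76,  1.8 ]), -0.437)
[427.3 -69.6 200.2]
```

Call:
servo_tool:
  steps:
    - {"offset": [-9.5, 32.8, 1.5], "yaw": -0.437, "hand": 0}
    - {"offset": [-9.5, 32.8, 1.5], "yaw": -0.437, "hand": 0}
    - {"offset": [-9.5, 32.8, 1.5], "yaw": -0.437, "hand": 0}
    - {"offset": [-9.5, 32.8, 1.5], "yaw": -0.437, "hand": 0}
    - {"offset": [-9.5, 32.8, 1.5], "yaw": -0.437, "hand": 0}
    - {"offset": [-9.5, 32.8, 1.5], "yaw": -0.437, "hand": 0}
    - {"offset": [-9.5, 32.8, 1.5], "yaw": -0.437, "hand": 0}
    - {"offset": [-9.5, 32.8, 1.5], "yaw": -0.437, "hand": 0}
    - {"offset": [-9.5, 32.8, 1.5], "yaw": -0.437, "hand": 0}
    - {"offset": [-9.5, 32.8, 1.5], "yaw": -0.437, "hand": 0}
    - {"offset": [-9.5, 32.8, 1.5], "yaw": -0.437, "hand": 0}
    - {"offset": [-9.5, 32.8, 1.5], "yaw": -0.437, "hand": 0}

```text
clock: 23.43
tool_pos: [508.9, 260.9, 196.3]
eef_rot: [-0.001, -0.235, 0.972, 0.021]
ft_force: [0.1, 0.0, -2.4]
gripper_width: 0.157
grip_force: 29.9
```

```bash
python3 - <<'E'
from drw import *
p=at(-14,-47.5)
for z in (80,59.5): print(z,plan(*p,z,a+np.pi/2))
o=env.get_obs();print(pose()[:3,3].round(1),o['gripper_width'])
E
```

```text
80 (array([ 0.02, -0.42, 11.62]), -0.0)
59.5 (array([ 0.04, -0.51, 13.67]), -0.0)
[508.9 260.9 196.3] 0.15652932480567916
```

Call:
servo_tool:
  steps:
    - {"offset": [0, -0.4, 4], "yaw": 0, "hand": 0}
    - {"offset": [0, -0.4, 8], "yaw": 0, "hand": 0}
    - {"offset": [0, -0.4, 11], "yaw": 0, "hand": 0}
    - {"offset": [0, -0.5, 12.3], "yaw": 0, "hand": 0}
    - {"offset": [0, -0.5, 13.2], "yaw": 0, "hand": 0}
    - {"offset": [0, -0.5, 13.7], "yaw": 0, "hand": 0}
    - {"offset": [0, -0.5, 13.7], "yaw": 0, "hand": 0}
    - {"offset": [0, -0.5, 13.7], "yaw": 0, "hand": 0}

```text
clock: 24.1
tool_pos: [510.8, 263.3, 61.1]
eef_rot: [0.001, -0.235, 0.972, 0.021]
ft_force: [-0.1, -0.0, -0.6]
gripper_width: 0.155
grip_force: 29.9
```

Call:
servo_tool:
  steps:
    - {"offset": [0, 0, 0], "yaw": 0, "hand": 0.36}
    - {"offset": [0, 0, 0], "yaw": 0, "hand": 0.36}
    - {"offset": [0, 0, 0], "yaw": 0, "hand": 0.36}
    - {"offset": [0, 0, 0], "yaw": 0, "hand": 0.36}
    - {"offset": [0, 0, -3], "yaw": 0, "hand": 0.36}
    - {"offset": [0, 0, -7], "yaw": 0, "hand": 0.36}
    - {"offset": [0, 0, -11], "yaw": 0, "hand": 0.36}
    - {"offset": [0, 0, -14], "yaw": 0, "hand": 0.36}
    - {"offset": [0, 0, -16], "yaw": 0, "hand": 0.36}
    - {"offset": [0, 0, -16], "yaw": 0, "hand": 0.36}

```text
clock: 24.93
tool_pos: [513.2, 257.3, 224.8]
eef_rot: [0.004, -0.236, 0.972, 0.021]
ft_force: [-0.0, 0.5, -0.2]
gripper_width: 0.358
grip_force: 0.0
```

```bash
python3 - <<'E'
from look import *
from drw import at,a
v=[snap('w11')]; im=v[0][1]
cv2.imwrite('pics/w11c.png',im[:300])
print(plan(371.5,244.5,160,a),pose()[:3,3],np.round(env.get_obs()['q'],2))
E
```

```text
(array([13.19,  5.08,  6.2 ]), -1.57) [512.41658004 257.10907896 221.84667879] [ 0.24  0.42  1.38  0.04  1.33 -1.82]
```

View pics/w11c.png

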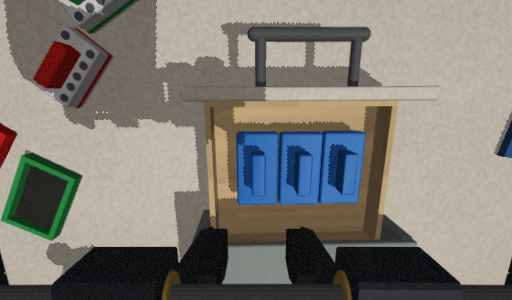

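All three packs stand in the drawer at (258,168), (300,168) and (343,168). Turning back to the handle to shut it.

Call:
servo_tool:
  steps:
    - {"offset": [13.2, 5.1, 3], "yaw": 1.57, "hand": 0.36}
    - {"offset": [13.2, 5.1, 3], "yaw": 1.57, "hand": 0.36}
    - {"offset": [13.2, 5.1, 3], "yaw": 1.57, "hand": 0.36}
    - {"offset": [13.2, 5.1, 3], "yaw": 1.57, "hand": 0.36}
    - {"offset": [13.2, 5.1, 3], "yaw": 1.57, "hand": 0.36}
    - {"offset": [13.2, 5.1, 3], "yaw": 1.57, "hand": 0.36}
    - {"offset": [13.2, 5.1, 3], "yaw": 1.57, "hand": 0.36}
    - {"offset": [13.2, 5.1, 3], "yaw": 1.57, "hand": 0.36}
    - {"offset": [13.2, 5.1, 3], "yaw": 1.57, "hand": 0.36}
    - {"offset": [13.2, 5.1, 3], "yaw": 1.57, "hand": 0.36}
    - {"offset": [13.2, 5.1, 3], "yaw": 1.57, "hand": 0.36}
    - {"offset": [13.2, 5.1, 3], "yaw": 1.57, "hand": 0.36}

```text
clock: 25.98
tool_pos: [370.1, 242.9, 189.2]
eef_rot: [-0.015, 0.493, 0.87, 0.015]
ft_force: [0.4, -0.3, -0.3]
gripper_width: 0.358
grip_force: 0.0
```

```bash
python3 - <<'E'
from drw import *
for z in (150,58): print(plan(372,244.5,z,a))
print(pose()[:3,3],np.round(env.get_obs()['q'],2))
c,im=snap('w12'); cv2.imwrite('pics/w12.png',im)
E
```

```text
(array([-0.12,  0.21,  3.92]), 0.065)
(array([-0.5 ,  0.11, 13.12]), 0.065)
[370.0772352  242.89256722 189.230467  ] [ 0.29  0.18  1.81  0.05  1.15 -0.27]
```

Call:
servo_tool:
  steps:
    - {"offset": [-0.2, 0.2, 4], "yaw": 0.065, "hand": 0.36}
    - {"offset": [-0.4, 0.2, 8], "yaw": 0.065, "hand": 0.36}
    - {"offset": [-0.5, 0.1, 11], "yaw": 0.065, "hand": 0.36}
    - {"offset": [-0.5, 0.1, 13.1], "yaw": 0.065, "hand": 0.36}
    - {"offset": [-0.5, 0.1, 13.1], "yaw": 0.065, "hand": 0.36}
    - {"offset": [-0.5, 0.1, 13.1], "yaw": 0.065, "hand": 0.36}
    - {"offset": [-0.5, 0.1, 13.1], "yaw": 0.065, "hand": 0}
    - {"offset": [-0.5, 0.1, 13.1], "yaw": 0.065, "hand": 0}
    - {"offset": [-0.5, 0.1, 13.1], "yaw": 0.065, "hand": 0}
    - {"offset": [-0.5, 0.1, 13.1], "yaw": 0.065, "hand": 0}
    - {"offset": [-0.5, 0.1, 13.1], "yaw": 0.065, "hand": 0}

```text
clock: 26.95
tool_pos: [373.5, 245.0, 60.6]
eef_rot: [-0.014, 0.518, 0.855, 0.016]
ft_force: [-1.1, -1.7, 7.2]
gripper_width: 0.124
grip_force: 30.0
```

```bash
python3 - <<'E'
from drw import *
e=pose()[:3,3]; print(e, env.get_obs()['gripper_width'],env.get_obs()['ft_force'])
for s in (70,138): print(plan(*(e+s*np.array([np.cos(.472),np.sin(.472),0]))))
E
```

```text
[373.47129893 244.96544459  60.57017567] 0.12350745326141342 [-1.11828174 -1.70652365  7.22342566]
(array([-0.07,  7.  ,  0.09]), 0.0)
(array([-0.14, 13.8 ,  0.17]), 0.0)
```

Call:
servo_tool:
  steps:
    - {"offset": [0, 0.4, 0], "yaw": 0, "hand": 0}
    - {"offset": [0, 1.1, 0], "yaw": 0, "hand": 0}
    - {"offset": [0, 2.1, 0], "yaw": 0, "hand": 0}
    - {"offset": [0, 3.2, 0], "yaw": 0, "hand": 0}
    - {"offset": [0, 4.4, 0.1], "yaw": 0, "hand": 0}
    - {"offset": [0, 5.6, 0.1], "yaw": 0, "hand": 0}
    - {"offset": [0, 6.8, 0.1], "yaw": 0, "hand": 0}
    - {"offset": [-0.1, 8, 0.1], "yaw": 0, "hand": 0}
    - {"offset": [-0.1, 9.1, 0.1], "yaw": 0, "hand": 0}
    - {"offset": [-0.1, 10, 0.1], "yaw": 0, "hand": 0}
    - {"offset": [-0.1, 10.8, 0.1], "yaw": 0, "hand": 0}
    - {"offset": [-0.1, 11.5, 0.1], "yaw": 0, "hand": 0}

```text
clock: 27.95
tool_pos: [475.6, 298.1, 60.6]
eef_rot: [-0.015, 0.518, 0.855, 0.016]
ft_force: [-3.8, 3.4, 5.5]
gripper_width: 0.125
grip_force: 30.0
```

Call:
servo_tool:
  steps:
    - {"offset": [0, 0.6, 0], "yaw": 0, "hand": 0}
    - {"offset": [0, 1.1, 0], "yaw": 0, "hand": 0}
    - {"offset": [0, 1.5, 0], "yaw": 0, "hand": 0}
    - {"offset": [0, 1.9, 0], "yaw": 0, "hand": 0}
    - {"offset": [0, 2.2, 0], "yaw": 0, "hand": 0}
    - {"offset": [0, 2.2, 0], "yaw": 0, "hand": 0}

```text
clock: 28.45
tool_pos: [495.3, 308.3, 60.6]
eef_rot: [-0.015, 0.518, 0.855, 0.016]
ft_force: [-1.7, 5.8, 3.5]
gripper_width: 0.123
grip_force: 30.0
```

Travel is 137 mm with no stop felt yet, so I'm pressing on gently.

Call:
servo_tool:
  steps:
    - {"offset": [0, 0.2, 0], "yaw": 0, "hand": 0}
    - {"offset": [0, 0.4, 0], "yaw": 0, "hand": 0}
    - {"offset": [0, 0.6, 0], "yaw": 0, "hand": 0}
    - {"offset": [0, 0.7, 0], "yaw": 0, "hand": 0}
    - {"offset": [0, 0.7, 0], "yaw": 0, "hand": 0}

```text
clock: 28.87
tool_pos: [496.1, 308.8, 60.3]
eef_rot: [-0.019, 0.517, 0.856, 0.009]
ft_force: [-29.8, -14.2, 24.7]
gripper_width: 0.125
grip_force: 30.0
```

Call:
servo_tool:
  steps:
    - {"offset": [0, -0.3, 0], "yaw": 0, "hand": 0}
    - {"offset": [0, -0.5, 0], "yaw": 0, "hand": 0}
    - {"offset": [0, -0.5, 0], "yaw": 0, "hand": 0.36}
    - {"offset": [0, -0.5, 0], "yaw": 0, "hand": 0.36}
    - {"offset": [0, -0.5, 0], "yaw": 0, "hand": 0.36}
    - {"offset": [0, -0.5, 0], "yaw": 0, "hand": 0.36}
    - {"offset": [0, -0.5, -3], "yaw": 0, "hand": 0.36}
    - {"offset": [0, -0.5, -7], "yaw": 0, "hand": 0.36}
    - {"offset": [0, -0.5, -11], "yaw": 0, "hand": 0.36}
    - {"offset": [0, -0.5, -14], "yaw": 0, "hand": 0.36}
    - {"offset": [0, -0.5, -17], "yaw": 0, "hand": 0.36}
    - {"offset": [0, -0.5, -17], "yaw": 0, "hand": 0.36}

```text
clock: 29.87
tool_pos: [500.2, 301.6, 236.1]
eef_rot: [-0.012, 0.518, 0.855, 0.019]
ft_force: [0.0, 0.4, 0.0]
gripper_width: 0.361
grip_force: 0.0
```

```bash
python3 - <<'E'
from h import *
c,im=snap('w13'); cv2.imwrite('pics/w13c.png',im[:300])
print(plan(540,50,250,1.38),pose()[:3,3])
E
```

```text
(array([-24.07,  -8.  ,  -2.83]), -0.899) [499.34516393 301.36874465 232.7054433 ]
```

View pics/w13c.png

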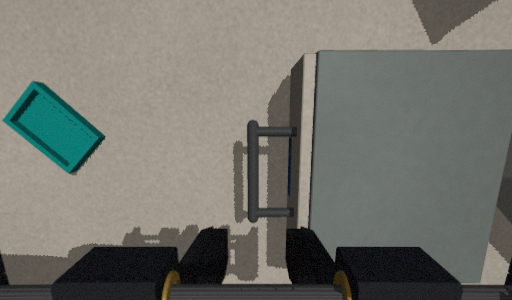

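The drawer is flush, with no gap at (312,150). Now the blocks and docks, starting with a look from (540,50).

Call:
servo_tool:
  steps:
    - {"offset": [-24, -8, -3.5], "yaw": -0.9, "hand": 0.5}
    - {"offset": [-24, -8, -3.5], "yaw": -0.9, "hand": 0.5}
    - {"offset": [-24, -8, -3.5], "yaw": -0.9, "hand": 0.5}
    - {"offset": [-24, -8, -3.5], "yaw": -0.9, "hand": 0.5}
    - {"offset": [-24, -8, -3.5], "yaw": -0.9, "hand": 0.5}
    - {"offset": [-24, -8, -3.5], "yaw": -0.9, "hand": 0.5}
    - {"offset": [-24, -8, -3.5], "yaw": -0.9, "hand": 0.5}
    - {"offset": [-24, -8, -3.5], "yaw": -0.9, "hand": 0.5}
    - {"offset": [-24, -8, -3.5], "yaw": -0.9, "hand": 0.5}
    - {"offset": [-24, -8, -3.5], "yaw": -0.9, "hand": 0.5}
    - {"offset": [-24, -8, -3.5], "yaw": -0.9, "hand": 0.5}
    - {"offset": [-24, -8, -3.5], "yaw": -0.9, "hand": 0.5}

```text
clock: 30.92
tool_pos: [538.6, 51.0, 253.6]
eef_rot: [-0.007, 0.095, 0.995, 0.02]
ft_force: [0.1, 0.3, 0.1]
gripper_width: 0.496
grip_force: 0.0
```

```bash
python3 - <<'E'
from look import *
look('w14',['red','green','dr','dg'],)
for k in ('red','green','dr'):
    p,f=fit.fit(*O[k],[load('w14'),load('w2')],r=20); print(k,p.round(2),round(f,3))
p=fit.fit(*O['red'],[load('w14'),load('w3')],r=20)[0]; print(p)
for z in (120,38.5): print(z,plan(p[0],p[1],z,p[2]-np.pi/2))
I=load('w14')[1]; cv2.imwrite('pics/w14c.png',I[:300])
E
```

```text
t 30.97 tcp [538.6  51.  253.8]
red ? max() iterable argument is empty
green [422.52  42.     2.61 -15.89] 0.04
dr [659.09 -45.42   2.99 -25.33] 0.188
dg [670.18  47.02   3.13   2.68] 0.018Traceback (most recent call last):
  File "<stdin>", line 4, in <module>
  File "fit.py", line 18, in fit
    m=mask(im,col,proj(c,[[xy[0],xy[1],zc+z]])[0],r)
  File "fit.py", line 10, in mask
    best=max((i for i in range(1,n) if np.hypot(*(ce[i]-seed))<r),key=lambda i:st[i,4])
ValueError: max() iterable argument is empty
```

The red block isn't where it was, so it may have been knocked. Finding red blobs by code.

```bash
python3 - <<'E'
from look import *
c,I=load('w14')
h=cv2.cvtColor(I,cv2.COLOR_BGR2HSV); m=(((h[...,0]<=5)|(h[...,0]>=176))&(h[...,1]>=90)&(h[...,2]>40)).astype(np.uint8)
n,l,s,ce=cv2.connectedComponentsWithStats(m)
for i in range(1,n):
    if s[i,4]>40: print(s[i],ce[i].round(1),onz(c,ce[i],55).round(1))
print(proj(c,[(521,82.5,50)]))
cv2.imwrite('pics/w14c.png',I[:300])
E
```

```text
[231 127  12  38 453] [236.5 145.5] [[505.8  42.1  55. ]]
[176 218  50  64 885] [206.3 239.8] [[615.3 -20.4  55. ]]
[[272.23578338 150.86320662]]
```

View pics/w14c.png

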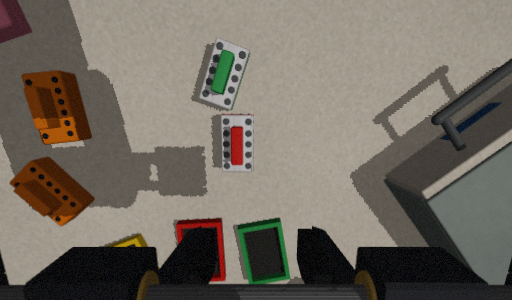

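The knocked red block now sits at about (237,146) in the view; green is at (222,75), unmoved. Refitting red and the green dock.

```bash
sed -i 's|return s/len(views)|return s/len(views)+ZP*abs(p[3]-z)|; s|^RIB|ZP=0\nRIB|' fit.py; python3 - <<'E'
from look import *
fit.ZP=.01
O['red']=('block','red',(506,42))
for k,vs in (('red',['w14']),('green',['w14','w3']),('green',['w3','w2']),('dg',['w14']),('dr',['w2','w3'])):
    p,f=fit.fit(*O[k],[load(v) for v in vs],r=20); print(k,vs,p.round(2),round(f,3))
    if k=='red':
        r=p
for z in (120,38.5): print(z,plan(r[0],r[1],z,r[2]-np.pi/2))
E
```

```text
red ['w14'] [507.56  42.05   2.9    0.  ] 0.153
green ['w14', 'w3'] [424.5   42.34   2.61   0.  ] 0.101
green ['w3', 'w2'] [424.07  42.62   2.61  -0.  ] 0.129
dg ['w14'] [671.32  47.     3.13   0.  ] 0.02
dr ['w2', 'w3'] [649.78 -42.58   2.99   0.  ] 0.017
120 (array([ 2.64, -1.98, 13.36]), 0.048)
38.5 (array([ 2.49, -2.3 , 21.5 ]), 0.048)
```

Call:
servo_tool:
  steps:
    - {"offset": [2.6, -1.9, 4], "yaw": 0.03, "hand": 0.5}
    - {"offset": [2.6, -1.9, 6], "yaw": 0.03, "hand": 0.5}
    - {"offset": [2.6, -1.9, 6], "yaw": 0.03, "hand": 0.5}
    - {"offset": [2.6, -1.9, 6], "yaw": 0.03, "hand": 0.5}

```text
clock: 31.3
tool_pos: [509.0, 39.3, 194.0]
eef_rot: [-0.008, 0.11, 0.994, 0.02]
ft_force: [-0.3, 0.7, 0.3]
gripper_width: 0.505
grip_force: 0.0
```

```bash
python3 - <<'E'
from look import *
fit.ZP=.01
snap('w15')
for vs in (['w15'],['w14','w15']):
    p,f=fit.fit('block','red',(507,42),[load(v) for v in vs],r=30); print(p.round(2),round(f,3))
fit.ZP=0
q,f=fit.fit('block','red',(507,42),[load(v) for v in vs],r=30); print(q.round(2),round(f,3))
for z in (120,38.5): print(z,plan(p[0],p[1],z,p[2]-np.pi/2))
E
```

```text
[507.06  41.47   2.93  -0.  ] 0.104
[507.08  41.48   2.93   0.  ] 0.132
[508.73  41.33   2.92 -14.92] 0.07
120 (array([ 0.2 , -0.13,  7.52]), -0.004)
38.5 (array([ 0.07, -0.45, 15.66]), -0.004)
```

Call:
servo_tool:
  steps:
    - {"offset": [0.2, -0.1, 4], "yaw": 0, "hand": 0.5}
    - {"offset": [0.2, -0.1, 8], "yaw": 0, "hand": 0.5}
    - {"offset": [0.1, -0.3, 12], "yaw": 0, "hand": 0.4}
    - {"offset": [0.1, -0.4, 14.5], "yaw": 0, "hand": 0.4}
    - {"offset": [0.1, -0.4, 15.7], "yaw": 0, "hand": 0.4}
    - {"offset": [0.1, -0.4, 15.8], "yaw": 0, "hand": 0.4}
    - {"offset": [0.1, -0.4, 15.8], "yaw": 0, "hand": 0}
    - {"offset": [0.1, -0.4, 15.8], "yaw": 0, "hand": 0}
    - {"offset": [0.1, -0.4, 15.8], "yaw": 0, "hand": 0}
    - {"offset": [0.1, -0.4, 15.8], "yaw": 0, "hand": 0}
    - {"offset": [0.1, -0.4, 15.8], "yaw": 0, "hand": 0}
    - {"offset": [0.1, -0.4, 15.8], "yaw": 0, "hand": 0}
  force: 40

```text
clock: 32.35
tool_pos: [506.8, 41.5, 36.9]
eef_rot: [-0.006, 0.109, 0.994, 0.02]
ft_force: [0.5, -2.0, 5.4]
gripper_width: 0.157
grip_force: 39.5
```

```bash
python3 - <<'E'
from h import *
T=pose(); print(T.round(3), env.get_obs()['gripper_width'])
print((np.linalg.inv(T)@[507.1,41.5,0,1]).round(1))
E
```

```text
[[-9.76000e-01  2.17000e-01 -7.00000e-03  5.06811e+02]
 [ 2.17000e-01  9.75000e-01  4.10000e-02  4.14810e+01]
 [ 1.60000e-02  3.80000e-02 -9.99000e-01  3.69040e+01]
 [ 0.00000e+00  0.00000e+00  0.00000e+00  1.00000e+00]] 0.1572183436226164
[-0.9 -1.3 36.9  1. ]
```

Call:
servo_tool:
  steps:
    - {"offset": [0, 0, -0.5], "yaw": 0, "hand": 0}
    - {"offset": [0, 0, -2], "yaw": 0, "hand": 0}
    - {"offset": [0, 0, -5], "yaw": 0, "hand": 0}
    - {"offset": [0, 0, -8], "yaw": 0, "hand": 0}
    - {"offset": [0, 0, -11], "yaw": 0, "hand": 0}
    - {"offset": [0, 0, -11], "yaw": 0, "hand": 0}
    - {"offset": [0, 0, -11], "yaw": 0, "hand": 0}

```text
clock: 32.93
tool_pos: [507.1, 37.3, 146.6]
eef_rot: [-0.006, 0.109, 0.994, 0.02]
ft_force: [-0.8, -0.9, -3.8]
gripper_width: 0.155
grip_force: 39.4
```

```bash
python3 - <<'E'
from h import *
print(pose()[:3,3],env.get_obs()['gripper_width'])
for z in (130,47): print(plan(649.6,-42,z,2.99-np.pi/2))
E
```

```text
[507.08410849  37.27313825 146.57271614] 0.15452223298736179
(array([-15.66,  -4.69,   1.22]), -0.068)
(array([-15.79,  -5.01,   9.51]), -0.068)
```

Call:
servo_tool:
  steps:
    - {"offset": [-15.6, -4.7, 1], "yaw": -0.068, "hand": 0}
    - {"offset": [-15.6, -4.7, 1], "yaw": -0.068, "hand": 0}
    - {"offset": [-15.6, -4.7, 1], "yaw": -0.068, "hand": 0}
    - {"offset": [-15.6, -4.7, 1], "yaw": -0.068, "hand": 0}
    - {"offset": [-15.6, -4.7, 1], "yaw": -0.068, "hand": 0}
    - {"offset": [-15.6, -4.7, 1], "yaw": -0.068, "hand": 0}
    - {"offset": [-15.6, -4.7, 1], "yaw": -0.068, "hand": 0}

```text
clock: 33.52
tool_pos: [647.6, -41.5, 128.9]
eef_rot: [-0.008, 0.076, 0.997, 0.021]
ft_force: [-0.4, 1.4, -3.1]
gripper_width: 0.151
grip_force: 39.9
```

```bash
python3 - <<'E'
from h import *
print(pose()[:3,3],env.get_obs()['gripper_width'])
for z in (80,45): print(plan(649,-43.3,z,2.99-np.pi/2))
E
```

```text
[647.59551901 -41.50984253 128.87436808] 0.15129774991580824
(array([-0.26, -0.35,  4.87]), -0.0)
(array([-0.33, -0.49,  8.37]), -0.0)
```

Call:
servo_tool:
  steps:
    - {"offset": [-0.3, -0.4, 3], "yaw": 0, "hand": 0}
    - {"offset": [-0.3, -0.4, 5], "yaw": 0, "hand": 0}
    - {"offset": [-0.3, -0.4, 6.5], "yaw": 0, "hand": 0}
    - {"offset": [-0.3, -0.5, 7.5], "yaw": 0, "hand": 0}
    - {"offset": [-0.3, -0.5, 8.1], "yaw": 0, "hand": 0}
    - {"offset": [-0.3, -0.5, 8.3], "yaw": 0, "hand": 0}
    - {"offset": [-0.3, -0.5, 8.3], "yaw": 0, "hand": 0}

```text
clock: 34.1
tool_pos: [650.1, -43.8, 48.2]
eef_rot: [-0.006, 0.075, 0.997, 0.02]
ft_force: [0.2, 0.1, -3.6]
gripper_width: 0.154
grip_force: 39.9
```

Call:
servo_tool:
  steps:
    - {"offset": [0, 0, 0.1], "yaw": 0, "hand": 0}
    - {"offset": [0, 0, 0.2], "yaw": 0, "hand": 0}
    - {"offset": [0, 0, 0.2], "yaw": 0, "hand": 0}
    - {"offset": [0, 0, 0.2], "yaw": 0, "hand": 0}

```text
clock: 34.43
tool_pos: [650.2, -44.0, 46.2]
eef_rot: [-0.006, 0.076, 0.997, 0.02]
ft_force: [-0.5, 0.2, -3.4]
gripper_width: 0.157
grip_force: 39.9
```

Call:
servo_tool:
  steps:
    - {"offset": [0, 0, 0.15], "yaw": 0, "hand": 0}
    - {"offset": [0, 0, 0.15], "yaw": 0, "hand": 0}
    - {"offset": [0, 0, 0.15], "yaw": 0, "hand": 0.36}
    - {"offset": [0, 0, 0.15], "yaw": 0, "hand": 0.36}
    - {"offset": [0, 0, 0.15], "yaw": 0, "hand": 0.36}
    - {"offset": [0, 0, 0.15], "yaw": 0, "hand": 0.36}
    - {"offset": [0, 0, -3], "yaw": 0, "hand": 0.4}
    - {"offset": [0, 0, -7], "yaw": 0, "hand": 0.4}
    - {"offset": [0, 0, -11], "yaw": 0, "hand": 0.4}
    - {"offset": [0, 0, -14], "yaw": 0, "hand": 0.4}
    - {"offset": [0, 0, -14], "yaw": 0, "hand": 0.4}

```text
clock: 35.35
tool_pos: [653.7, -50.4, 193.3]
eef_rot: [-0.001, 0.075, 0.997, 0.019]
ft_force: [0.9, -0.2, -0.2]
gripper_width: 0.397
grip_force: 0.0
```

```bash
python3 - <<'E'
from look import *
snap('w16'); print(pose()[:3,3])
v=[load('w16')]
for z in (0,6): 
    fit.ZP=.01; print(fit.fit('block','red',(649.5,-42),v,r=15,z=z))
fit.ZP=0; print(fit.fit('block','red',(649.5,-42),v,r=15,z=6))
print(plan(424.3,42.5,190,2.61-np.pi/2))
E
```

```text
[652.67960758 -50.14122334 189.53209995]
(array([ 6.71632725e+02, -5.06380964e+01,  1.45061875e+00, -8.73417286e-07]), np.float64(0.8094825405666591))
(array([669.47331603, -50.04969801,   1.4560062 ,   5.99999923]), np.float64(0.8013672352033507))
(array([609.34131637, -42.78955388,   2.61585764, 150.1574022 ]), np.float64(0.4170898522911033))
(array([23.97,  5.71,  0.39]), 0.38)
```

Call:
servo_tool:
  steps:
    - {"offset": [24, 5.7, 0.3], "yaw": 0.38, "hand": 0.5}
    - {"offset": [24, 5.7, 0.3], "yaw": 0.38, "hand": 0.5}
    - {"offset": [24, 5.7, 0.3], "yaw": 0.38, "hand": 0.5}
    - {"offset": [24, 5.7, 0.3], "yaw": 0.38, "hand": 0.5}
    - {"offset": [24, 5.7, 0.3], "yaw": 0.38, "hand": 0.5}
    - {"offset": [24, 5.7, 0.3], "yaw": 0.38, "hand": 0.5}
    - {"offset": [24, 5.7, 0.3], "yaw": 0.38, "hand": 0.5}
    - {"offset": [24, 5.7, 0.3], "yaw": 0.38, "hand": 0.5}
    - {"offset": [24, 5.7, 0.3], "yaw": 0.38, "hand": 0.5}

```text
clock: 36.15
tool_pos: [423.2, 42.6, 188.6]
eef_rot: [-0.01, 0.262, 0.965, 0.019]
ft_force: [-0.2, 0.0, 0.1]
gripper_width: 0.503
grip_force: 0.0
```

```bash
python3 - <<'E'
from look import *
snap('w17'); print(pose()[:3,3])
fit.ZP=.01
p,f=fit.fit('block','green',(424.3,42.5),[load('w17'),load('w14')],r=20); print(p.round(2),f)
for z in (120,38.5): print(z,plan(p[0],p[1],z,p[2]-np.pi/2))
for w in ('w16','w17'):
    c,I=load(w)
    h=cv2.cvtColor(I,cv2.COLOR_BGR2HSV); m=(((h[...,0]<=5)|(h[...,0]>=176))&(h[...,1]>=90)&(h[...,2]>40)).astype(np.uint8)
    n,l,s,ce=cv2.connectedComponentsWithStats(m)
    print(proj(c,[(649.6,-42,66)]))
    for i in range(1,n):
        if s[i,4]>40: print(w,s[i],ce[i].round(1),onz(c,ce[i],60).round(1))
E
```

```text
[423.55360551  42.45265367 188.52040052]
[424.62  42.83   2.6   -0.  ] 0.10071148906220107
120 (array([-0.28, -0.13,  6.85]), 0.01)
38.5 (array([-0.52, -0.38, 14.99]), 0.01)
[[259.06328572 178.70234289]]
w16 [ 229  125   58   83 1580] [258.1 161.1] [[633.7 -40.2  60. ]]
w16 [238 135  39   4  81] [257.4 136.3] [[610.1 -37.3  60. ]]
w16 [251 153  16  47 689] [258.1 175.8] [[648.  -42.4  60. ]]
[[289.34832846 387.43100017]]
w17 [ 250  315   60   35 1054] [276.7 330.1] [[578.9 -18.   60. ]]
```

The red block sits centred in its dock, with its rib blob at (258,176) against a predicted (259,179). Grasping green.

Call:
servo_tool:
  steps:
    - {"offset": [-0.3, -0.1, 4], "yaw": 0.01, "hand": 0.5}
    - {"offset": [-0.3, -0.1, 8], "yaw": 0.01, "hand": 0.5}
    - {"offset": [-0.4, -0.3, 12], "yaw": 0.01, "hand": 0.4}
    - {"offset": [-0.5, -0.4, 14.2], "yaw": 0.01, "hand": 0.4}
    - {"offset": [-0.5, -0.4, 15.1], "yaw": 0.01, "hand": 0.4}
    - {"offset": [-0.5, -0.4, 15.1], "yaw": 0.01, "hand": 0.4}
    - {"offset": [-0.5, -0.4, 15.1], "yaw": 0.01, "hand": 0}
    - {"offset": [-0.5, -0.4, 15.1], "yaw": 0.01, "hand": 0}
    - {"offset": [-0.5, -0.4, 15.1], "yaw": 0.01, "hand": 0}
    - {"offset": [-0.5, -0.4, 15.1], "yaw": 0.01, "hand": 0}
    - {"offset": [-0.5, -0.4, 15.1], "yaw": 0.01, "hand": 0}
    - {"offset": [-0.5, -0.4, 15.1], "yaw": 0.01, "hand": 0}

```text
clock: 37.2
tool_pos: [423.9, 43.1, 38.0]
eef_rot: [-0.01, 0.267, 0.963, 0.019]
ft_force: [0.4, 0.7, 1.0]
gripper_width: 0.156
grip_force: 40.0
```

```bash
python3 - <<'E'
from h import *
T=pose(); print(T[:3,3].round(1), env.get_obs()['gripper_width'])
print((np.linalg.inv(T)@[424.6,42.8,0,1]).round(1))
E
```

```text
[423.9  43.1  38. ] 0.15597125693553768
[-1.9 -1.  37.9  1. ]
```

Call:
servo_tool:
  steps:
    - {"offset": [0, 0, -0.5], "yaw": 0, "hand": 0}
    - {"offset": [0, 0, -2], "yaw": 0, "hand": 0}
    - {"offset": [0, 0, -5], "yaw": 0, "hand": 0}
    - {"offset": [0, 0, -8], "yaw": 0, "hand": 0}
    - {"offset": [0, 0, -12], "yaw": 0, "hand": 0}
    - {"offset": [0, 0, -12], "yaw": 0, "hand": 0}
    - {"offset": [0, 0, -12], "yaw": 0, "hand": 0}

```text
clock: 37.78
tool_pos: [425.2, 37.9, 158.8]
eef_rot: [-0.009, 0.267, 0.963, 0.019]
ft_force: [-0.2, 0.2, -3.9]
gripper_width: 0.153
grip_force: 40.0
```

```bash
python3 - <<'E'
from h import *
print(pose()[:3,3],env.get_obs()['gripper_width'])
for z in (150,47): print(plan(670.5,45.7,z,3.13-np.pi/2))
E
```

```text
[425.21739579  37.90167194 158.82612704] 0.1525807648071221
(array([-20.64,  13.28,   0.75]), -0.53)
(array([-20.91,  12.96,  11.05]), -0.53)
```

Call:
servo_tool:
  steps:
    - {"offset": [-20.6, 13.3, 0.5], "yaw": -0.53, "hand": 0}
    - {"offset": [-20.6, 13.3, 0.5], "yaw": -0.53, "hand": 0}
    - {"offset": [-20.6, 13.3, 0.5], "yaw": -0.53, "hand": 0}
    - {"offset": [-20.6, 13.3, 0.5], "yaw": -0.53, "hand": 0}
    - {"offset": [-20.6, 13.3, 0.5], "yaw": -0.53, "hand": 0}
    - {"offset": [-20.6, 13.3, 0.5], "yaw": -0.53, "hand": 0}
    - {"offset": [-20.6, 13.3, 0.5], "yaw": -0.53, "hand": 0}
    - {"offset": [-20.6, 13.3, 0.5], "yaw": -0.53, "hand": 0}
    - {"offset": [-20.6, 13.3, 0.5], "yaw": -0.53, "hand": 0}
    - {"offset": [-20.6, 13.3, 0.5], "yaw": -0.53, "hand": 0}

```text
clock: 38.62
tool_pos: [668.6, 46.3, 149.9]
eef_rot: [-0.006, 0.006, 1.0, 0.021]
ft_force: [0.3, 1.1, -3.1]
gripper_width: 0.156
grip_force: 40.0
```

```bash
python3 - <<'E'
from h import *
print(pose()[:3,3],env.get_obs()['gripper_width'])
for z in (80,43): print(plan(669,45.5,z,3.13-np.pi/2))
E
```

```text
[668.55436286  46.27419111 149.94356041] 0.15591872271340163
(array([-0.13, -0.37,  6.98]), -0.0)
(array([-0.18, -0.52, 10.68]), -0.0)
```

Call:
servo_tool:
  steps:
    - {"offset": [-0.1, -0.4, 4], "yaw": 0, "hand": 0}
    - {"offset": [-0.1, -0.4, 7], "yaw": 0, "hand": 0}
    - {"offset": [-0.2, -0.5, 8.8], "yaw": 0, "hand": 0}
    - {"offset": [-0.2, -0.5, 9.8], "yaw": 0, "hand": 0}
    - {"offset": [-0.2, -0.5, 10.5], "yaw": 0, "hand": 0}
    - {"offset": [-0.2, -0.5, 10.7], "yaw": 0, "hand": 0}
    - {"offset": [-0.2, -0.5, 10.7], "yaw": 0, "hand": 0}
    - {"offset": [-0.2, -0.5, 10.7], "yaw": 0, "hand": 0}

```text
clock: 39.28
tool_pos: [671.2, 45.6, 44.8]
eef_rot: [-0.004, 0.006, 1.0, 0.021]
ft_force: [0.1, 0.0, -3.0]
gripper_width: 0.153
grip_force: 40.0
```

Call:
servo_tool:
  steps:
    - {"offset": [0.2, 0, 0.05], "yaw": 0, "hand": 0}
    - {"offset": [0.2, 0, 0.05], "yaw": 0, "hand": 0}
    - {"offset": [0.2, 0, 0.05], "yaw": 0, "hand": 0.36}
    - {"offset": [0.2, 0, 0.05], "yaw": 0, "hand": 0.36}
    - {"offset": [0.2, 0, 0.05], "yaw": 0, "hand": 0.36}
    - {"offset": [0.2, 0, 0.05], "yaw": 0, "hand": 0.36}
    - {"offset": [0.2, 0, -3], "yaw": 0, "hand": 0.4}
    - {"offset": [0.2, 0, -7], "yaw": 0, "hand": 0.4}
    - {"offset": [0.2, 0, -11], "yaw": 0, "hand": 0.4}
    - {"offset": [0.2, 0, -14], "yaw": 0, "hand": 0.4}
    - {"offset": [0.2, 0, -16], "yaw": 0, "hand": 0.4}
    - {"offset": [0.2, 0, -16], "yaw": 0, "hand": 0.4}

```text
clock: 40.28
tool_pos: [671.6, 38.7, 208.5]
eef_rot: [-0.001, 0.006, 1.0, 0.02]
ft_force: [-0.7, -1.3, 0.3]
gripper_width: 0.401
grip_force: 0.0
```

```bash
python3 - <<'E'
from look import *
snap('w18'); print(pose()[:3,3])
c,I=load('w18')
h=cv2.cvtColor(I,cv2.COLOR_BGR2HSV); m=((h[...,0]>=45)&(h[...,0]<=80)&(h[...,1]>=60)&(h[...,2]>40)).astype(np.uint8)
n,l,s,ce=cv2.connectedComponentsWithStats(m); print(proj(c,[(670.8,47,66)]))
for i in range(1,n):
    if s[i,4]>40: print(s[i],ce[i].round(1),onz(c,ce[i],60).round(1))
print(plan(510,-195,210,.53+np.pi/2))
E
```

```text
[670.83356448  38.87246972 205.13538068]
[[258.36769555 178.76201136]]
[ 229  128   56   78 1384] [256.3 161.4] [[654.1  45.4  60. ]]
[239 138  37   4  42] [257.3 139.1] [[631.6  46.7  60. ]]
[252 155  14  45 614] [258.5 177. ] [[670.4  47.5  60. ]]
(array([ 15.82, -23.53,  -1.35]), -0.541)
```

Green is in its dock too, with its rib at (258.5,177) against a predicted (258.4,178.8). Now rack A.

Call:
servo_tool:
  steps:
    - {"offset": [15.8, -23.5, -1], "yaw": -0.54, "hand": 0.5}
    - {"offset": [15.8, -23.5, -1], "yaw": -0.54, "hand": 0.5}
    - {"offset": [15.8, -23.5, -1], "yaw": -0.54, "hand": 0.5}
    - {"offset": [15.8, -23.5, -1], "yaw": -0.54, "hand": 0.5}
    - {"offset": [15.8, -23.5, -1], "yaw": -0.54, "hand": 0.5}
    - {"offset": [15.8, -23.5, -1], "yaw": -0.54, "hand": 0.5}
    - {"offset": [15.8, -23.5, -1], "yaw": -0.54, "hand": 0.5}
    - {"offset": [15.8, -23.5, -1], "yaw": -0.54, "hand": 0.5}
    - {"offset": [15.8, -23.5, -1], "yaw": -0.54, "hand": 0.5}
    - {"offset": [15.8, -23.5, -1], "yaw": -0.54, "hand": 0.5}

```text
clock: 41.17
tool_pos: [509.6, -193.8, 203.9]
eef_rot: [0.0, -0.261, 0.965, 0.022]
ft_force: [0.6, 0.4, -0.6]
gripper_width: 0.5
grip_force: 0.0
```

```bash
python3 - <<'E'
from look import *
fit.ZP=.01; look('w19',['rA','rB'])
p=fit.fit('rack','orange',(520,-206),[load('w19')],r=60)[0]
for z in (120,38.5): print(z,plan(p[0],p[1],z,p[2]+np.pi/2))
print(np.round(env.get_obs()['q'],2))
E
```

```text
t 41.22 tcp [ 509.9 -193.3  204.1]
rA [ 522.36 -204.71    0.53   -0.  ] 0.052
rB [ 424.81 -161.82    3.04   -0.  ] 0.048
120 (array([-0.4 , -1.97,  8.34]), 0.005)
38.5 (array([-0.3 , -2.31, 16.48]), 0.005)
[-0.59  0.4   1.47  0.03  1.31 -2.7 ]
```

Call:
servo_tool:
  steps:
    - {"offset": [-0.4, -2, 4], "yaw": 0, "hand": 0.5}
    - {"offset": [-0.4, -2, 8], "yaw": 0, "hand": 0.5}
    - {"offset": [-0.3, -2.1, 12], "yaw": 0, "hand": 0.4}
    - {"offset": [-0.3, -2.3, 15], "yaw": 0, "hand": 0.4}
    - {"offset": [-0.3, -2.3, 16.4], "yaw": 0, "hand": 0.4}
    - {"offset": [-0.3, -2.3, 16.5], "yaw": 0, "hand": 0.4}
    - {"offset": [-0.3, -2.3, 16.5], "yaw": 0, "hand": 0}
    - {"offset": [-0.3, -2.3, 16.5], "yaw": 0, "hand": 0}
    - {"offset": [-0.3, -2.3, 16.5], "yaw": 0, "hand": 0}
    - {"offset": [-0.3, -2.3, 16.5], "yaw": 0, "hand": 0}
    - {"offset": [-0.3, -2.3, 16.5], "yaw": 0, "hand": 0}
    - {"offset": [-0.3, -2.3, 16.5], "yaw": 0, "hand": 0}
  force: 25

```text
clock: 42.22
tool_pos: [522.5, -205.8, 39.6]
eef_rot: [0.001, -0.261, 0.965, 0.021]
ft_force: [1.4, 0.1, 2.5]
gripper_width: 0.156
grip_force: 25.0
```

Call:
servo_tool:
  steps:
    - {"offset": [0, 0, -0.5], "yaw": 0, "hand": 0}
    - {"offset": [0, 0, -2], "yaw": 0, "hand": 0}
    - {"offset": [0, 0, -5], "yaw": 0, "hand": 0}
    - {"offset": [0, 0, -9], "yaw": 0, "hand": 0}
    - {"offset": [0, 0, -13], "yaw": 0, "hand": 0}
    - {"offset": [0, 0, -13], "yaw": 0, "hand": 0}
    - {"offset": [0, 0, -13], "yaw": 0, "hand": 0}

```text
clock: 42.8
tool_pos: [524.0, -211.8, 171.2]
eef_rot: [0.002, -0.261, 0.965, 0.02]
ft_force: [-0.9, -0.4, -0.8]
gripper_width: 0.157
grip_force: 25.0
```

```bash
python3 - <<'E'
from h import *
print(pose()[:3,3],env.get_obs()['gripper_width'])
C=np.array([488,-391]);a=-.15; y=np.array([-np.sin(a),np.cos(a)])
for s in (-32,32): print(s,C+s*y,[plan(*(C+s*y),z,a+np.pi/2) for z in (165,70)])
E
```

```text
[ 523.9616406  -211.77407045  171.24318781] 0.1573400848099917
-32 [ 483.21797976 -422.64067449] [(array([ 14.16, -16.16,  -0.18]), 0.679), (array([ 14.29, -16.52,   9.31]), 0.679)]
32 [ 492.78202024 -359.35932551] [(array([ 10.14, -11.19,   0.06]), 0.679), (array([ 10.28, -11.54,   9.56]), 0.679)]
```

Call:
servo_tool:
  steps:
    - {"offset": [14.2, -16.2, -0.5], "yaw": 0.68, "hand": 0}
    - {"offset": [14.2, -16.2, -0.5], "yaw": 0.68, "hand": 0}
    - {"offset": [14.2, -16.2, -0.5], "yaw": 0.68, "hand": 0}
    - {"offset": [14.2, -16.2, -0.5], "yaw": 0.68, "hand": 0}
    - {"offset": [14.2, -16.2, -0.5], "yaw": 0.68, "hand": 0}
    - {"offset": [14.2, -16.2, -0.5], "yaw": 0.68, "hand": 0}
    - {"offset": [14.2, -16.2, -0.5], "yaw": 0.68, "hand": 0}
    - {"offset": [14.2, -16.2, -0.5], "yaw": 0.68, "hand": 0}
    - {"offset": [14.2, -16.2, -0.5], "yaw": 0.68, "hand": 0}
    - {"offset": [14.2, -16.2, -0.5], "yaw": 0.68, "hand": 0}

```text
clock: 43.63
tool_pos: [483.1, -421.4, 165.6]
eef_rot: [-0.007, 0.074, 0.997, 0.021]
ft_force: [-0.0, -0.3, -1.0]
gripper_width: 0.157
grip_force: 25.0
```

```bash
python3 - <<'E'
from h import *
print(pose()[:3,3],env.get_obs()['gripper_width'],np.round(env.get_obs()['q'],2))
print(plan(483.2,-422.6,70,-.15+np.pi/2))
E
```

```text
[ 483.1259802  -421.35896922  165.64748602] 0.15716367233126843 [-0.91  0.65  1.18  0.02  1.36 -2.33]
(array([-0.18, -0.51,  9.55]), 0.001)
```

Call:
servo_tool:
  steps:
    - {"offset": [-0.1, -0.3, 3], "yaw": 0, "hand": 0}
    - {"offset": [-0.1, -0.3, 6], "yaw": 0, "hand": 0}
    - {"offset": [-0.2, -0.4, 8.5], "yaw": 0, "hand": 0}
    - {"offset": [-0.2, -0.5, 9.5], "yaw": 0, "hand": 0}
    - {"offset": [-0.2, -0.5, 9.5], "yaw": 0, "hand": 0}
    - {"offset": [-0.2, -0.5, 9.5], "yaw": 0, "hand": 0.34}
    - {"offset": [-0.2, -0.5, 9.5], "yaw": 0, "hand": 0.34}
    - {"offset": [-0.2, -0.5, 9.5], "yaw": 0, "hand": 0.34}
    - {"offset": [-0.2, -0.5, 6], "yaw": 0, "hand": 0.34}
    - {"offset": [-0.2, -0.5, 2], "yaw": 0, "hand": 0.34}
    - {"offset": [-0.2, -0.5, -2], "yaw": 0, "hand": 0.34}
    - {"offset": [-0.2, -0.5, -3], "yaw": 0, "hand": 0.34}

```text
clock: 44.63
tool_pos: [485.4, -431.0, 204.0]
eef_rot: [-0.002, 0.075, 0.997, 0.016]
ft_force: [0.5, -0.0, 0.8]
gripper_width: 0.343
grip_force: 0.0
```

```bash
python3 - <<'E'
from h import *
print(plan(418,-165,195,3.04-np.pi/2),pose()[:3,3])
E
```

```text
(array([10.66, 25.24,  1.76]), -0.05) [ 485.41727453 -431.00560538  203.97408714]
```

Call:
servo_tool:
  steps:
    - {"offset": [10.7, 25.2, 1.5], "yaw": -0.05, "hand": 0.5}
    - {"offset": [10.7, 25.2, 1.5], "yaw": -0.05, "hand": 0.5}
    - {"offset": [10.7, 25.2, 1.5], "yaw": -0.05, "hand": 0.5}
    - {"offset": [10.7, 25.2, 1.5], "yaw": -0.05, "hand": 0.5}
    - {"offset": [10.7, 25.2, 1.5], "yaw": -0.05, "hand": 0.5}
    - {"offset": [10.7, 25.2, 1.5], "yaw": -0.05, "hand": 0.5}
    - {"offset": [10.7, 25.2, 1.5], "yaw": -0.05, "hand": 0.5}
    - {"offset": [10.7, 25.2, 1.5], "yaw": -0.05, "hand": 0.5}
    - {"offset": [10.7, 25.2, 1.5], "yaw": -0.05, "hand": 0.5}
    - {"offset": [10.7, 25.2, 1.5], "yaw": -0.05, "hand": 0.5}

```text
clock: 45.47
tool_pos: [416.7, -164.4, 192.9]
eef_rot: [-0.005, 0.051, 0.999, 0.02]
ft_force: [-0.3, -0.2, 0.3]
gripper_width: 0.499
grip_force: 0.0
```

```bash
python3 - <<'E'
from look import *
fit.ZP=.01; O['rB']=('rack','orange',(424,-162)); look('w20',['rB'])
p=fit.fit(*O['rB'],[load('w20')],r=60)[0]
for z in (120,38.5): print(z,plan(p[0],p[1],z,p[2]-np.pi/2))
E
```

```text
t 45.52 tcp [ 416.6 -164.7  192.7]
rB [ 425.32 -162.23    3.04   -0.  ] 0.054
120 (array([-0.93,  0.04,  7.26]), -0.002)
38.5 (array([-1.04, -0.28, 15.41]), -0.002)
```

Call:
servo_tool:
  steps:
    - {"offset": [-0.9, 0, 4], "yaw": 0, "hand": 0.5}
    - {"offset": [-0.9, 0, 8], "yaw": 0, "hand": 0.5}
    - {"offset": [-1, -0.1, 12], "yaw": 0, "hand": 0.4}
    - {"offset": [-1, -0.3, 14.5], "yaw": 0, "hand": 0.4}
    - {"offset": [-1, -0.3, 15.4], "yaw": 0, "hand": 0.4}
    - {"offset": [-1, -0.3, 15.4], "yaw": 0, "hand": 0.4}
    - {"offset": [-1, -0.3, 15.4], "yaw": 0, "hand": 0}
    - {"offset": [-1, -0.3, 15.4], "yaw": 0, "hand": 0}
    - {"offset": [-1, -0.3, 15.4], "yaw": 0, "hand": 0}
    - {"offset": [-1, -0.3, 15.4], "yaw": 0, "hand": 0}
    - {"offset": [-1, -0.3, 15.4], "yaw": 0, "hand": 0}
    - {"offset": [-1, -0.3, 15.4], "yaw": 0, "hand": 0}

```text
clock: 46.52
tool_pos: [424.9, -161.8, 38.8]
eef_rot: [-0.005, 0.051, 0.999, 0.02]
ft_force: [0.3, -1.2, 5.3]
gripper_width: 0.159
grip_force: 24.6
```

Call:
servo_tool:
  steps:
    - {"offset": [0, 0, -0.5], "yaw": 0, "hand": 0}
    - {"offset": [0, 0, -2], "yaw": 0, "hand": 0}
    - {"offset": [0, 0, -5], "yaw": 0, "hand": 0}
    - {"offset": [0, 0, -9], "yaw": 0, "hand": 0}
    - {"offset": [0, 0, -13], "yaw": 0, "hand": 0}
    - {"offset": [0, 0, -14], "yaw": 0, "hand": 0}
    - {"offset": [0, 0, -14], "yaw": 0, "hand": 0}

```text
clock: 47.1
tool_pos: [426.6, -167.6, 180.8]
eef_rot: [-0.004, 0.051, 0.999, 0.019]
ft_force: [-0.2, 0.1, -2.1]
gripper_width: 0.154
grip_force: 24.8
```

```bash
python3 - <<'E'
from h import *
print(pose()[:3,3],env.get_obs()['gripper_width'])
print([plan(492.8,-359.4,z,-.15+np.pi/2) for z in (175,75)])
E
```

```text
[ 426.57558763 -167.55472439  180.79167205] 0.15449902237993351
[(array([ -8.53, -18.42,  -0.2 ]), 0.049), (array([ -8.62, -18.8 ,   9.79]), 0.049)]
```

Call:
servo_tool:
  steps:
    - {"offset": [-8.5, -18.4, -0.5], "yaw": 0.05, "hand": 0}
    - {"offset": [-8.5, -18.4, -0.5], "yaw": 0.05, "hand": 0}
    - {"offset": [-8.5, -18.4, -0.5], "yaw": 0.05, "hand": 0}
    - {"offset": [-8.5, -18.4, -0.5], "yaw": 0.05, "hand": 0}
    - {"offset": [-8.5, -18.4, -0.5], "yaw": 0.05, "hand": 0}
    - {"offset": [-8.5, -18.4, -0.5], "yaw": 0.05, "hand": 0}
    - {"offset": [-8.5, -18.4, -0.5], "yaw": 0.05, "hand": 0}
    - {"offset": [-8.5, -18.4, -0.5], "yaw": 0.05, "hand": 0}

```text
clock: 47.77
tool_pos: [491.2, -357.7, 172.7]
eef_rot: [-0.008, 0.076, 0.997, 0.022]
ft_force: [0.8, -0.0, -1.4]
gripper_width: 0.156
grip_force: 24.9
```

```bash
python3 - <<'E'
from h import *
print(pose()[:3,3],env.get_obs()['gripper_width'])
print(plan(492.8,-359.4,72,-.15+np.pi/2))
E
```

```text
[ 491.18666966 -357.71641789  172.6835445 ] 0.15636210532602973
(array([-0.37, -0.57, 10.05]), -0.002)
```

Call:
servo_tool:
  steps:
    - {"offset": [-0.3, -0.4, 3], "yaw": 0, "hand": 0}
    - {"offset": [-0.3, -0.4, 6], "yaw": 0, "hand": 0}
    - {"offset": [-0.4, -0.5, 8.5], "yaw": 0, "hand": 0}
    - {"offset": [-0.4, -0.6, 10], "yaw": 0, "hand": 0}
    - {"offset": [-0.4, -0.6, 10], "yaw": 0, "hand": 0}
    - {"offset": [-0.4, -0.6, 10], "yaw": 0, "hand": 0.34}
    - {"offset": [-0.4, -0.6, 10], "yaw": 0, "hand": 0.34}
    - {"offset": [-0.4, -0.6, 10], "yaw": 0, "hand": 0.34}
    - {"offset": [-0.4, -0.6, 6], "yaw": 0, "hand": 0.34}
    - {"offset": [-0.4, -0.6, 2], "yaw": 0, "hand": 0.34}
    - {"offset": [-0.4, -0.6, -2], "yaw": 0, "hand": 0.34}
    - {"offset": [-0.4, -0.6, -6], "yaw": 0, "hand": 0.34}

```text
clock: 48.77
tool_pos: [495.2, -367.6, 237.5]
eef_rot: [-0.006, 0.075, 0.997, 0.02]
ft_force: [0.1, -1.2, 0.3]
gripper_width: 0.343
grip_force: 0.0
```

Call:
servo_tool:
  steps:
    - {"offset": [4, -3, -4], "yaw": 0, "hand": 0.34}
    - {"offset": [8, -6, -6], "yaw": 0, "hand": 0.34}
    - {"offset": [12, -8, -6], "yaw": 0, "hand": 0.34}
    - {"offset": [16, -10, -6], "yaw": 0, "hand": 0.34}
    - {"offset": [20, -10, -6], "yaw": 0, "hand": 0.34}
    - {"offset": [20, -10, -6], "yaw": 0, "hand": 0.34}
    - {"offset": [20, -10, -6], "yaw": 0, "hand": 0.34}

```text
clock: 49.35
tool_pos: [278.8, -439.7, 295.1]
eef_rot: [-0.006, 0.078, 0.997, 0.019]
ft_force: [0.0, -0.1, -0.3]
gripper_width: 0.341
grip_force: 0.0
```

```bash
python3 - <<'E'
from h import *
t=imaging.get_image('top'); s=imaging.get_image('side')
A=cv2.resize(t[90:250,100:420],(800,400),interpolation=cv2.INTER_CUBIC)
B=cv2.resize(s[100:330,200:400],None,fx=2,fy=2) if 0 else None
sd=cv2.resize(s[170:260,270:400],None,fx=3,fy=2.2)[:198]; w=cv2.resize(s[230:330,200:320],None,fx=3,fy=1.98)[:198]
out=np.zeros((600,800,3),np.uint8); out[:400]=A; out[400:598,:390]=sd; out[400:598,400:760]=w
cv2.imwrite('pics/fin.png',out)
print(env.get_obs()['tool_pos'],env.get_obs()['clock'])
E
```

```text
[ 282.51698575 -439.18815606  294.58003167] 49.45
```

View pics/fin.png

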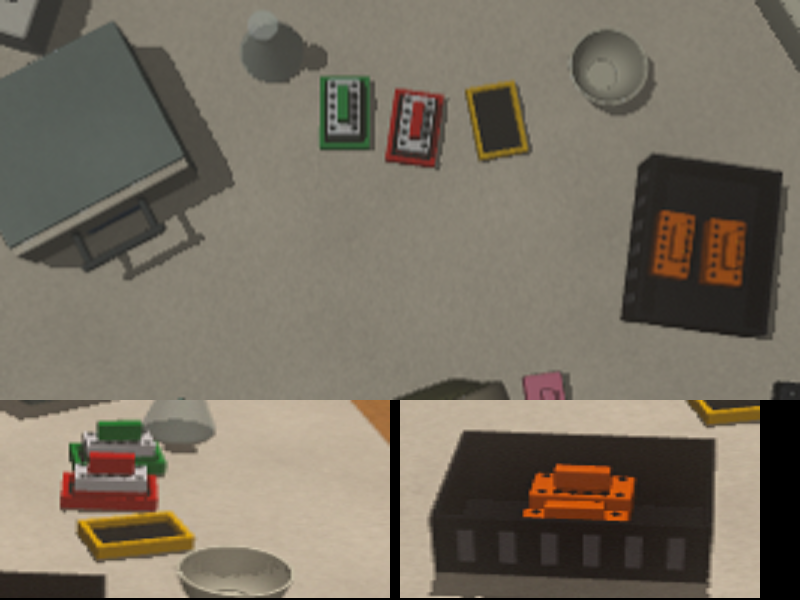

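The final picture shows both blocks level in their docks at (346,111) and (415,122), both racks in the crate at (675,245) and (724,252), and the drawer shut. The flask, bowl and pink look-alike are untouched. Handing in.

```bash
python3 -c "
from station import env; print(env.finish_job())"
```

```text
the job is handed in; nothing more can be done
None
```

Job done and handed in at about 49.5 s on the robot's clock: all three packs stand side by side in the shut drawer, both racks are in the crate, and both blocks sit in their own docks, including the red one after it was knocked aside.

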